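Mount a keyed coupling hub on the drive spindle and lock it with its keeper

ROBOT

A 6-joint arm with a two-finger parallel gripper is mounted at the origin on a cart in front of the work surface, level with it; the furniture and walls round the work are solid. World frame = base frame: x ahead of the robot, y to its left, z up, the work surface at z = 0. Lengths are in m, angles in degrees, forces in N, time in s.
With the tool pointing down it reaches from about 0.375 to 0.9 m from the base axis. Payload 3.1 kg.
Tool frame: the origin (TCP) lies midway between the tips of the shut fingers; the grasp point (between the pads) lies bot.hold_point_z behind it (bot.hold_point_z is the distance from the TCP to the grasp point, in m); z points along the fingers, y is the direction in which the jaws open and shut (so a half turn about z gives the same grasp; the last joint's range is limited). The gripper opens to 87 mm and grips with 3 to 60 N. Pads are 19 mm wide; open, the fingers measure 117 mm over their backs; the gripper's body (75 mm by 190 mm) begins 51 mm behind the grasp point.
Start: joints at [59.96, 30.224, 82.088, -0, 67.689, -10.227], TCP at [0.212, 0.588, 0.223] pointing down, gripper open.
Joint ranges: [-176.69, 176.69], [-43.24, 126.21], [12.49, 139.97], [-82, 262], [0, 151.66], [-163.58, 163.58]. Speed limits (degrees/s): [159.86, 159.86, 180, 180, 180, 180].

INTERFACE

Orientations are given as a 3x3 rotation matrix whose columns are the frame's x, y, z axes.
In Python, from rig import bot, vision, order gives the robot as it stands. The module is installed in compiled form; this text tells all that it offers.
- The arm moves only by the tool move_arm, never from a script. Its argument "moves" is a list of rows, each an object of numbers: "hand": the finger opening in mm, from 0 to 87; "x", "y", "z": the shift along the tool's x, y, z in units of 25 mm (1.0 is 25 mm); "wx", "wy", "wz": the turn, a rotation vector about the tool's x, y, z in degrees. In form: [{"hand": .., "x": .., "y": .., "z": .., "wx": .., "wy": .., "wz": ..}, ...]. A call has 1 to 20 rows; each row shifts and turns the commanded pose from where the row before left it, along the tool's axes as they then stand; what a row does not reach is not made up. A row lasts 1/10 s, in which the tool goes at most 50 mm and 8.59 degrees, less where a joint would pass 70% of its speed; a pose out of reach is approached as far as the arm can. A call is refused whole if a number of a shift passes 1 or a number of a turn 8.59, either way. A call with a gripper value outside its range is refused whole. The fingers move at their own pace and stop on an object; the grip force is fixed at half the most. Time passes only in rows, so rows that do not move let the fingers close. It gives the time, the measured TCP pose, the force and the opening at its end, in the units of the state.
- bot.read_state(): the state, without advancing time (a new reading comes with each control period).
- vision.capture(name): name is "scene" or "top"; returns a dict with "image" (420x560x3 uint8, red, green, blue), "z_map" (420x560 float32, m along the optical axis (not along the pixel's ray), 0 where there is no reading), "fx", "fy", "cx", "cy" (pixels), "k1" (the pictures are not rectified: a ray, as slopes to the right and down, at radius r is drawn at 1 + k1 r^2 times it, then the intrinsics apply), "pose" (4x4, takes a point from camera to world coordinates). Camera axes: x right, y down, z forward; pixel columns grow to the right and rows downward; lengths in m; the calibration is good to about 2 mm. A picture is of the moment at which its call begins.
- order.hand_in(): hands the job in, once; it reports no verdict.
The state is a dict: "time_s": time; "joint_positions": joint angles; "qvel": joint speeds; "tau": joint torques, N m; "position": TCP position; "tcp_rot": TCP orientation; "force": force on the tool from outside, world axes, zero at the start; "moment": the same for the moment, N m; "opening": opening from 0.0 (shut) to 1.0 (fully open).
Only numpy, scipy, OpenCV 4.12 (cv2) and the standard library are available. Lean on these libraries where they do the work, as an engineer would, in place of code of your own. Each camera call takes 0.05 s, during which the arm holds its last target.

TASK

Take the protective cap off the drive spindle and put it in the shallow steel tray, then lower the coupling hub over the spindle with its inner tab through the slot in the head, and turn it under the head until the tab drops into the keyway and the hub sits fully down on the collar. Finally slide the forked keeper plate fully home into the neck under the head, lying flat on the hub, and let go; leave the other things on the bench where they lie.

Things in the scene. Friction and masses are not known exactly. Their poses are not given: they have to be found in the camera images.
- spindle: Upright steel spindle on a round grey stand, bolted down. Origin: on the axis, at bench height, z up. Heights: foot 110 mm dia to 12, housing 76 dia to 40, bright collar 56 dia to 50 (the hub's seat), keyed length 36 dia to 80, neck 22 dia to 95, head 36 dia to 107. +x points to the slot in the head; the keyway is 60 degrees from it, counterclockwise seen from above. Brass nipple at -x.
- seat (a point): On the spindle axis at the top of the collar, 50 mm above the bench: where the centre of the seated hub's underside is. A scribed line on the collar marks the keyway's direction.
- neck (a point): On the spindle axis, 81 mm above the bench, level with the top of the seated hub: where the keeper's origin is when home. The neck is 15 mm high, from the shoulder (top of the keyed length) at 80 mm to the head's underside at 95. The head is 12 mm high, its top edge bevelled 3 mm, with one slot 14 mm wide through its full height, as deep as the neck.
- keyway (a point): In the keyway, 16 mm from the spindle axis, 54.5 mm above the bench: where hub_tab is when the hub is seated. The keyway is 13 mm wide, as deep as the neck, open at the shoulder above, and runs down to the collar.
- hub: Loose dark steel coupling hub, 0.28 to 0.44 kg, flat on the bench, flange down. Origin: centre of its underside, z up. Flange 90 mm dia, 9 mm thick, with bolt holes and one 8 mm notch in the rim; round boss 50 mm dia up to height 31; bore 40 mm dia with one inner tab. +x points to the tab; the rim notch and a scribed line on the boss are on that side. Seated, its top is 1 mm above the shoulder.
- hub_tab (a point): Middle of the hub's tab, 16 mm from the hub's axis along its +x, 4.5 mm above its underside. The tab is 10 mm wide, 9 mm high from the hub's underside, and reaches in to 13 mm from the axis. Once through the head's slot it can turn in the neck while the hub's underside is 80 to 86 mm above the bench.
- keeper: Loose steel fork plate, 0.1 kg, 6 mm thick, 81 x 66 mm, flat on the bench, grip upward. Slot 26 mm wide, open to +x with a flared mouth; prongs end at x = +38 mm, the slot's closed end is at x = -13. Origin: underside, on the slot's centre line, on the spindle axis when home. At x = -40 a bent-up grip, 34 mm wide (y), 6 thick (x), stands 40 mm above the underside: pinch it across the 34 mm.
- cap: Loose grey plastic protective cap, 40 g, over the spindle head: 47 mm dia with small ribs, 44 mm high, closed on top, bore 40 mm dia and 40 mm deep, resting on the head. Origin: centre of its lower open rim, z up, 67 mm above the bench at the start. Lift it straight up 45 mm to clear the head.
- tray: Fixed shallow open steel tray left of the vice, 150 mm (x) by 110 mm (y), 22 mm high, 3 mm walls and floor. Origin: centre of its underside.
- caliper: Digital caliper, 67x230x13 mm, lying along y between the spindle and the green tester. Origin: centre of its underside. A bystander.
- marker: Felt marker, 127 mm long, 14 mm thick, lying at the front of the bench. Origin: centre of its underside. A bystander.
- drift_punch: Brass drift punch, 104 mm long, 13 mm thick, lying at the front of the bench. Origin: centre of its underside. A bystander.
- tape_roll: Roll of thread tape, 54 mm dia, 16 mm high, lying behind the hub, left of the tester. Origin: centre of its underside. A bystander.
Mind the look-alikes: they are no part of the job. Leave any red look-alike of the keeper alone.

How it is judged (in metres and radians):
On the way, in this order (a step that is already met when the one before it is completed fails the run):
1. the protective cap lies in the tray (x of cap in the frame of tray between -0.07 and 0.07 m and y of cap in the frame of tray between -0.05 and 0.05 m and height (world z) of cap below 0.05 m), for 0.1 s.
2. the hub has passed over the spindle head, its tab below the head (horizontal distance between hub and seat below 0.005 m and z of hub in the frame of seat below 0.037 m), for 0.1 s.
3. the hub's tab is in the keyway and the hub sits on the collar (distance between hub and seat below 0.005 m and distance between hub_tab and keyway below 0.006 m), for 0.2 s.
At the end, for the whole second after the job is handed in: Hub on the collar (within 5 mm), tab in the keyway (within 6 mm); keeper plate lying flat (within 7 degrees) on top of the hub (within 4 mm in height), its slot round the neck and within 7 mm of fully home; cap inside the tray; all three at rest (all of step 1 and all of step 3 and horizontal distance between keeper and neck below 0.007 m and z of keeper in the frame of neck between -0.004 and 0.004 m and angle between keeper's own z axis and vertical below 0.12 rad and linear speed of each of keeper, hub, cap below 0.02 m/s); the robot touches nothing.
It fails at once if the caliper, marker, drift punch or tape roll is moved more than 30 mm (distance of any of caliper, marker, drift_punch, tape_roll from where it was at the start of the episode above 0.03 m).
It also fails if it takes over 67 s, if anything falls off the work surface, if the arm or the gripper's body presses on something with over 40 N, if the wrist force passes 120 N, or if a joint passes its speed limit or range.

## Working session

There is one attempt and no reset: what is moved stays moved. The work goes in short steps, Python scripts to look and compute and a tool call to move; the robot and the scene stay as the last step left them, time stands still between calls to the robot, and variables do not carry over. Pictures are saved under pics/ and viewed, and the job is handed in when it is done.

Besides the shell and the picture viewer there is one more tool, called by a JSON object that holds its "name" and its "arguments". move_arm: Moves the arm, as the interface text tells. Its arguments: {"type":"object","properties":{"moves":{"type":"array"}},"required":["moves"]}

```bash
mkdir -p pics
cat > h.py <<'E'
import numpy as np, cv2, pickle
from rig import bot, vision, order
def cap(name):
    c=vision.capture(name); pickle.dump(c,open(f'{name}.pkl','wb')); return c
def load(name): return pickle.load(open(f'{name}.pkl','rb'))
def ray(c,u,v):
    x=(np.asarray(u,float)-c['cx'])/c['fx']; y=(np.asarray(v,float)-c['cy'])/c['fy']
    xd,yd=x,y
    for _ in range(20):
        s=1+c['k1']*(x*x+y*y); x,y=xd/s,yd/s
    return x,y
def pt(c,u,v,z=None):
    """z world height -> intersect plane; None -> use depth"""
    x,y=ray(c,u,v); P=np.array(c['pose'])
    d=np.stack([x,y,np.ones_like(x)],-1)
    if z is None:
        dep=c['z_map'][np.round(v).astype(int),np.round(u).astype(int)] if np.ndim(u) else c['z_map'][int(round(v)),int(round(u))]
        return (d*np.asarray(dep)[...,None])@P[:3,:3].T+P[:3,3]
    dw=d@P[:3,:3].T
    t=(z-P[2,3])/dw[...,2]
    return dw*t[...,None]+P[:3,3]
def proj(c,p):
    P=np.array(c['pose']); q=(np.asarray(p,float)-P[:3,3])@P[:3,:3]
    x,y=q[...,0]/q[...,2],q[...,1]/q[...,2]; s=1+c['k1']*(x*x+y*y)
    return np.stack([x*s*c['fx']+c['cx'],y*s*c['fy']+c['cy']],-1)
def cloud(c):
    vv,uu=np.mgrid[0:420,0:560]
    p=pt(c,uu.ravel(),vv.ravel()).reshape(420,560,3); p[c['z_map']<=0]=np.nan
    return p
def save(c,fn,box=None,s=1.4):
    im=c['image'][:,:,::-1]
    if box: im=im[box[1]:box[3],box[0]:box[2]]
    cv2.imwrite('pics/'+fn,cv2.resize(im,None,fx=s,fy=s,interpolation=cv2.INTER_CUBIC))
E
python3 - <<'E'
from h import *
for n in('scene','top'):
    c=cap(n); save(c,n+'0.png'); print(n,c['fx'],c['cx'],c['cy'],c['k1'],np.round(c['pose'],3).tolist())
s=bot.read_state(); print(s); print(bot.hold_point_z)
E
```

```text
scene 472.2997097266328 288.4993913335389 210.16007297503873 -0.163561038233822 [[0.76, -0.402, 0.511, -0.214], [-0.65, -0.449, 0.613, -0.987], [-0.017, -0.798, -0.603, 0.927], [0.0, 0.0, 0.0, 1.0]]
top 467.194609981945 279.887169227997 211.58890250759055 -0.021658702789227328 [[0.027, -0.993, 0.119, 0.333], [-0.999, -0.024, 0.021, -0.133], [-0.018, -0.119, -0.993, 1.389], [0.0, 0.0, 0.0, 1.0]]
{'time_s': 0.1, 'joint_positions': array([ 5.99610502e+01,  3.02738907e+01,  8.21497517e+01, -2.32845406e-04,
        6.76881703e+01, -1.02275306e+01]), 'qvel': array([-0.0284982 , -0.18532443, -0.17550492, -0.06229035,  0.01808897,
        0.01215981]), 'tau': array([ 7.56340869e-04, -4.40986097e+01, -1.77151555e+01,  6.35346933e-02,
        5.33420721e-02, -3.49736445e-05]), 'position': array([0.21146864, 0.58743676, 0.22166286]), 'tcp_rot': array([[-9.40813596e-01,  3.38923043e-01, -9.73642843e-04],
       [ 3.38924269e-01,  9.40812138e-01, -1.69126492e-03],
       [ 3.42806349e-04, -1.92115622e-03, -9.99998096e-01]]), 'force': array([ 0.82387965, -0.32544994, -0.15364903]), 'moment': array([ 0.01416369,  0.0319794 , -0.02014581]), 'opening': 1.0021224547119045}
0.0187
```

View pics/scene0.png

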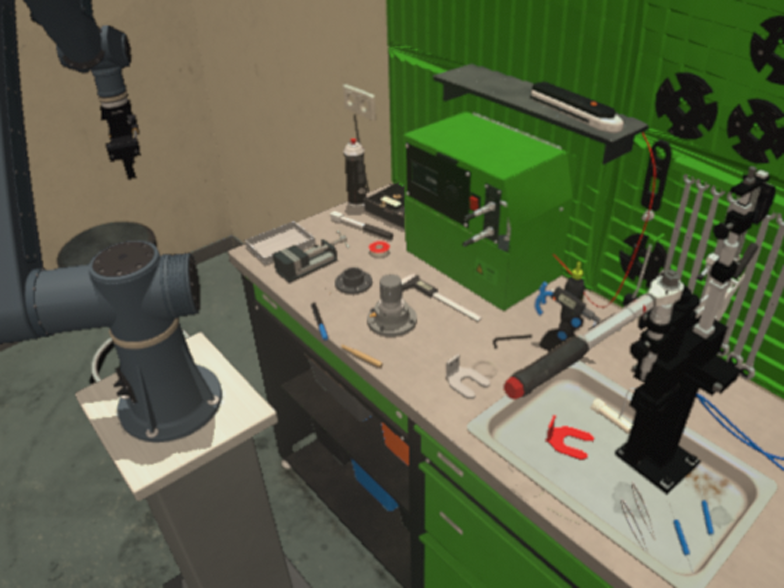

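View pics/top0.png

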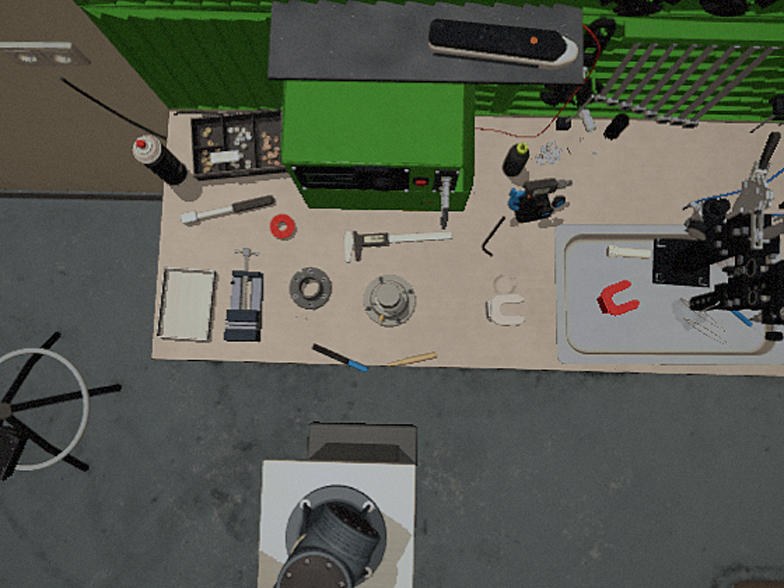

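The top view shows the tray at (188,305), vice at (245,305), hub at (310,288), spindle with cap at (390,298) and keeper (white/steel) at (505,308). The red look-alike is in the sink at (618,298). All of these are in the 1.4x picture. Next, close crops.

Run:
```python
from h import *
c=load('top')
save(c,'t_hubspin.png',(195,180,305,250),7)
save(c,'t_keep.png',(330,180,400,245),8)
s=load('scene')
save(s,'s_spin.png',(230,180,320,245),8)
save(s,'s_keep.png',(305,240,375,300),8)
```

```text
(no output)
```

View pics/t_hubspin.png

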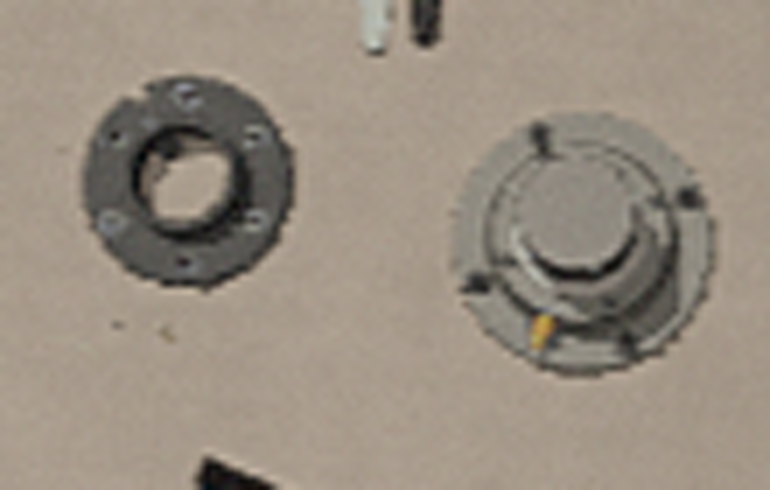

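View pics/t_keep.png

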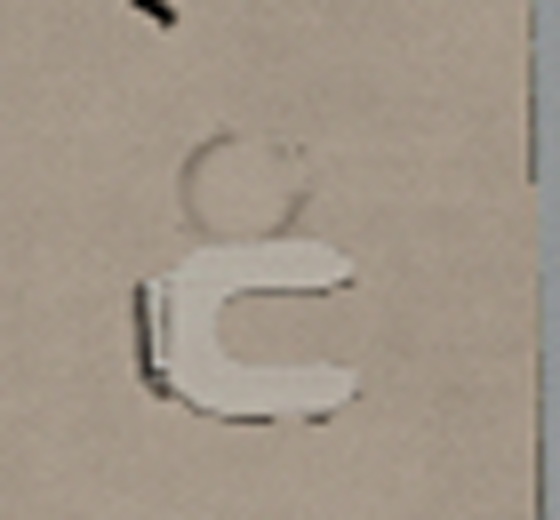

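View pics/s_spin.png

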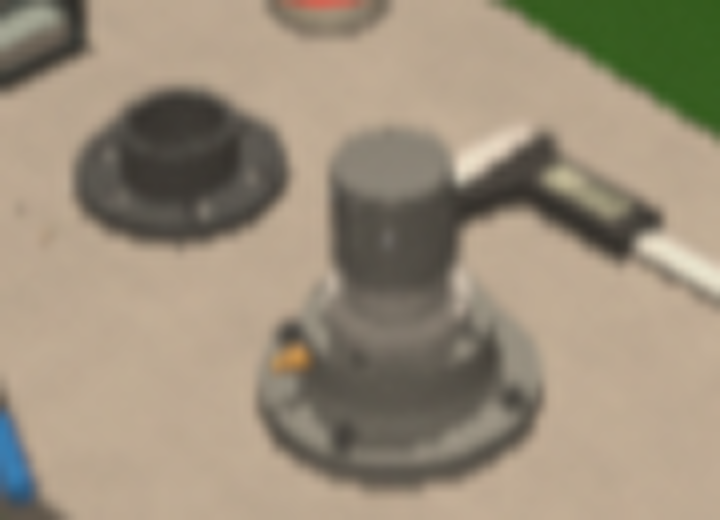

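View pics/s_keep.png

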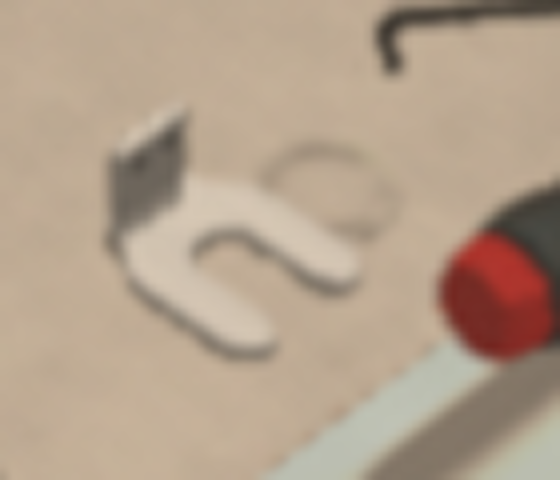

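The crops confirm the choice. The keeper is the light steel fork at top crop (255,330), with its grip at (153,330) and fork opening to the right (-y). The circle at (245,185) is only a stain, and the red fork lies in the sink. The hub has its notch at the upper left. The spindle nipple is at crop (541,332). Now I'll measure.

Run:
```python
from h import *
c=load('top'); s=load('scene')
P=cloud(c); Q=cloud(s)
# box lookup: world regions
def reg(cl,x0,x1,y0,y1,z0,z1):
    m=(cl[...,0]>x0)&(cl[...,0]<x1)&(cl[...,1]>y0)&(cl[...,1]<y1)&(cl[...,2]>z0)&(cl[...,2]<z1); return cl[m]
for nm,u,v in [('hub',222,206),('spin',278.5,214.7),('tray',134,218),('vice',174,218),('keep',362,220),('tape',202,162),('cal',278,171),('bench',250,200)]:
    print(nm,np.round(pt(c,u,v),4))
cx=lambda u,v,b,k:(b[0]+(u+.5)/k-.5,b[1]+(v+.5)/k-.5)
b=(195,180);k=7
f=lambda u,v,z:np.round(pt(c,*cx(u,v,b,k),z),4)
print('hub flange L,R,T,B',f(83,181,.009),f(295,181,.009),f(189,75,.009),f(189,288,.009))
print('foot',f(452,243,.012),f(715,243,.012),f(583,112,.012),f(583,375,.012))
print('captop L,R,T,B',f(521,215,.111),f(636,215,.111),f(580,158,.111),f(580,272,.111))
print('nipple',f(541,332,.026),'notch',f(143,95,.009))
for cl,n in((P,'top'),(Q,'scene')):
    a=reg(cl,.3,.8,-.2,.3,.105,.117); print(n,'captop pts',len(a),np.round(a.mean(0),4),np.round((a.min(0)+a.max(0))/2,4),np.ptp(a,axis=0))
    a=reg(cl,.3,.8,-.1,.3,.025,.037); print(n,'z31',len(a),np.round(a.mean(0),4),np.round((a.min(0)+a.max(0))/2,4),np.ptp(a,axis=0))
a=reg(P,.3,.8,.2,.6,.02,.2); print('vice/left maxz',a[:,2].max(), a[a[:,2].argmax()])
for y in np.arange(.1,.5,.02):
    a=reg(P,.45,.72,y,y+.02,-.05,.3); print(round(y,2),np.round(a[:,2].max(),3),np.round(a[a[:,2]>.02][:,0].min() if (a[:,2]>.02).any() else 0,3),np.round(a[a[:,2]>.02][:,0].max() if (a[:,2]>.02).any() else 0,3))
```

```text
hub [ 0.5129  0.0714 -0.0047]
spin [ 0.4777 -0.1025  0.1106]
tray [0.4693 0.3348 0.0008]
vice [0.4687 0.2045 0.0373]
keep [ 0.4803 -0.3489  0.0015]
tape [ 0.6461  0.1377 -0.0015]
cal [ 0.6215 -0.095   0.0082]
bench [ 0.5327 -0.0129 -0.0011]
hub flange L,R,T,B [0.5117 0.1161 0.009 ] [0.5139 0.0254 0.009 ] [0.5586 0.0726 0.009 ] [0.4669 0.0688 0.009 ]
foot [ 0.4886 -0.0427  0.012 ] [ 0.4914 -0.1541  0.012 ] [ 0.5461 -0.0967  0.012 ] [ 0.434  -0.0997  0.012 ]
captop L,R,T,B [ 0.4892 -0.076   0.111 ] [ 0.4903 -0.1213  0.111 ] [ 0.5124 -0.0986  0.111 ] [ 0.4672 -0.0998  0.111 ]
nipple [ 0.4505 -0.082   0.026 ] notch [0.5494 0.092  0.009 ]
top captop pts 339 [ 0.5603 -0.0838  0.111 ] [ 0.5779 -0.0567  0.1109] [0.21892238 0.2791879  0.01174876]
top z31 509 [0.5672 0.14   0.0311] [0.597  0.0997 0.031 ] [0.40379863 0.39882266 0.01198394]
scene captop pts 330 [ 0.6101 -0.0802  0.1099] [ 0.6173 -0.0569  0.111 ] [0.30216064 0.28549819 0.01188069]
scene z31 438 [0.5732 0.1213 0.0309] [0.5944 0.0981 0.031 ] [0.40860343 0.3960799  0.01198412]
vice/left maxz 0.19953635442958562 [0.75836009 0.38549903 0.19953635]
0.1 0.021 0.635 0.648
0.12 0.022 0.62 0.648
0.14 0.022 0.626 0.665
0.16 0.06 0.45 0.708
0.18 0.061 0.452 0.701
0.2 0.063 0.452 0.701
0.22 0.06 0.451 0.695
0.24 0.022 0.676 0.688
0.26 0.027 0.451 0.675
0.28 0.026 0.457 0.675
0.3 0.025 0.543 0.665
0.32 0.025 0.545 0.671
0.34 0.026 0.544 0.667
0.36 0.026 0.546 0.548
0.38 0.028 0.451 0.547
0.4 0.008 0 0Traceback (most recent call last):
  File "<stdin>", line 21, in <module>
    return umr_maximum(a, axis, None, out, keepdims, initial, where)
ValueError: zero-size array to reduction operation maximum which has no identity
```

```bash
cat >> h.py <<'E'
def overlay(c,polys,fn,box,k):
    im=c['image'][:,:,::-1][box[1]:box[3],box[0]:box[2]]
    im=cv2.resize(im,None,fx=k,fy=k,interpolation=cv2.INTER_CUBIC)
    for p,col in polys:
        q=(proj(c,p)-np.array(box[:2])+.5)*k-.5
        cv2.polylines(im,[np.round(q*8).astype(np.int32)],False,col,1,cv2.LINE_AA,3)
    cv2.imwrite('pics/'+fn,im)
def circ(x,y,z,r):
    t=np.linspace(0,2*np.pi,73); return np.stack([x+r*np.cos(t),y+r*np.sin(t),0*t+z],-1)
def radial(x,y,z,deg,r0,r1):
    a=np.radians(deg); return np.array([[x+r*np.cos(a),y+r*np.sin(a),z] for r in(r0,r1)])
def keeper(x,y,z,deg):
    a=np.radians(deg); R=np.array([[np.cos(a),-np.sin(a)],[np.sin(a),np.cos(a)]])
    def T(p,h): p=np.array(p,float)/1000; return np.c_[p@R.T+[x,y],np.full(len(p),z+h/1000)]
    t=np.radians(np.linspace(90,270,25)); sl=[(13*np.cos(i),13*np.sin(i)) for i in t]
    return [T([(38,13)]+sl+[(38,-13)],6),T([(38,-33),(-43,-33),(-43,33),(38,33),(38,-33)],6),T([(-43,-17),(-37,-17),(-37,17),(-43,17),(-43,-17)],40),T([(-43,-17),(-43,17)],0)]
E
python3 - <<'E'
from h import *
c=load('top'); s=load('scene')
cx=lambda u,v,b,k:(b[0]+(u+.5)/k-.5,b[1]+(v+.5)/k-.5)
f=lambda u,v,z:np.round(pt(c,*cx(u,v,(330,180),8),z),4)
print('tips',f(355,268,.006),f(358,382,.006),'outer',f(290,240,.006),f(270,415,.006),'slotend',f(215,325,.006),'grip top',f(150,280,.04),f(156,373,.04))
G=(0,255,0);R=(0,0,255)
sp=(.490,-.0985); hb=(.5128,.0708)
L=[(circ(*sp,.012,.055),G),(circ(*sp,.05,.028),G),(circ(*sp,.111,.0235),R),(circ(*sp,.04,.038),R),(radial(*sp,.026,-23+180,.03,.05),R),
(circ(*hb,.009,.045),G),(circ(*hb,.031,.025),R),(circ(*hb,.031,.02),R),(radial(*hb,.009,30,.03,.05),R)]
overlay(c,L,'ov_t.png',(195,180,305,250),7); overlay(s,L,'ov_s.png',(230,180,320,245),8)
E
```

```text
tips [ 0.5014 -0.3835  0.006 ] [ 0.4589 -0.3847  0.006 ] outer [ 0.5113 -0.3593  0.006 ] [ 0.4459 -0.3523  0.006 ] slotend [ 0.4788 -0.3317  0.006 ] grip top [ 0.4911 -0.3032  0.04  ] [ 0.4573 -0.3057  0.04  ]
```

View pics/ov_t.png

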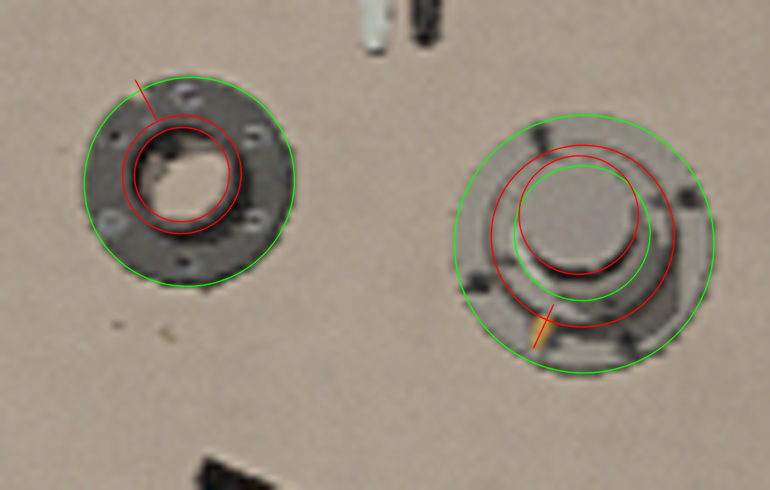

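View pics/ov_s.png

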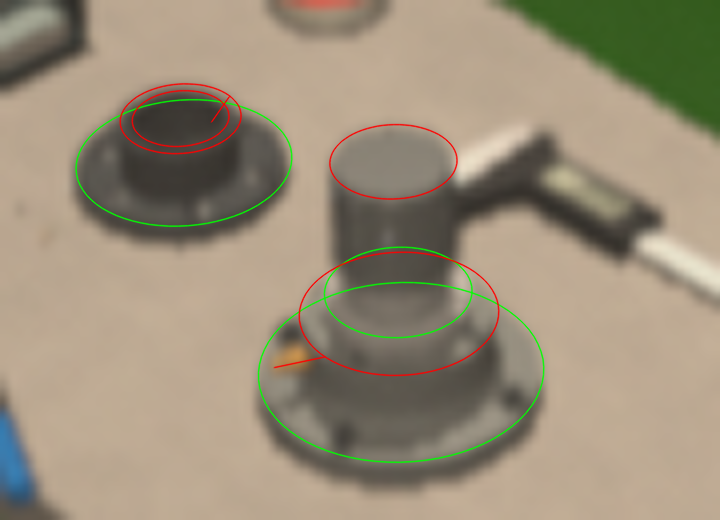

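Spindle at (0.490, -0.0985), foot and cap top agreeing. The slot points about -23° from the nipple. Hub at (0.513, 0.071) with its tab at about 30°. Start by turning the tool so the jaws open along world x.

{"name": "move_arm", "arguments": {"moves": [{"wz": 8.5},{"wz": 8.5},{"wz": 8.5},{"wz": 8.5},{"wz": 8.5},{"wz": 8.5},{"wz": 8.5},{"wz": 8.5},{"wz": 2}]}}

```text
schema error: expected keys hand, x, y, z, wx, wy, wz
```

{"name": "move_arm", "arguments": {"moves": [{"hand": 87,"x": 0,"y": 0,"z": 0,"wx": 0,"wy": 0,"wz": 8.5},{"hand": 87,"x": 0,"y": 0,"z": 0,"wx": 0,"wy": 0,"wz": 8.5},{"hand": 87,"x": 0,"y": 0,"z": 0,"wx": 0,"wy": 0,"wz": 8.5},{"hand": 87,"x": 0,"y": 0,"z": 0,"wx": 0,"wy": 0,"wz": 8.5},{"hand": 87,"x": 0,"y": 0,"z": 0,"wx": 0,"wy": 0,"wz": 8.5},{"hand": 87,"x": 0,"y": 0,"z": 0,"wx": 0,"wy": 0,"wz": 8.5},{"hand": 87,"x": 0,"y": 0,"z": 0,"wx": 0,"wy": 0,"wz": 8.5},{"hand": 87,"x": 0,"y": 0,"z": 0,"wx": 0,"wy": 0,"wz": 8.5},{"hand": 87,"x": 0,"y": 0,"z": 0,"wx": 0,"wy": 0,"wz": 2.1}]}}

```text
time_s: 1.0
position: [0.2116, 0.5876, 0.2219]
tcp_rot: [[0.002, 1.0, -0.001], [1.0, -0.002, -0.001], [-0.001, -0.001, -1.0]]
force: [0.1, -0.0, 0.4]
opening: 1.0
```

{"name": "move_arm", "arguments": {"moves": [{"hand": 87,"x": -1,"y": 0.4,"z": 0,"wx": 0,"wy": 0,"wz": 0},{"hand": 87,"x": -1,"y": 0.4,"z": 0,"wx": 0,"wy": 0,"wz": 0},{"hand": 87,"x": -1,"y": 0.4,"z": 0,"wx": 0,"wy": 0,"wz": 0},{"hand": 87,"x": -1,"y": 0.4,"z": 0,"wx": 0,"wy": 0,"wz": 0},{"hand": 87,"x": -1,"y": 0.4,"z": 0,"wx": 0,"wy": 0,"wz": 0},{"hand": 87,"x": -1,"y": 0.4,"z": 0,"wx": 0,"wy": 0,"wz": 0},{"hand": 87,"x": -1,"y": 0.4,"z": 0,"wx": 0,"wy": 0,"wz": 0},{"hand": 87,"x": -1,"y": 0.4,"z": 0,"wx": 0,"wy": 0,"wz": 0},{"hand": 87,"x": -1,"y": 0.4,"z": 0,"wx": 0,"wy": 0,"wz": 0},{"hand": 87,"x": -1,"y": 0.4,"z": 0,"wx": 0,"wy": 0,"wz": 0},{"hand": 87,"x": -1,"y": 0.4,"z": 0,"wx": 0,"wy": 0,"wz": 0},{"hand": 87,"x": -1,"y": 0.4,"z": 0,"wx": 0,"wy": 0,"wz": 0},{"hand": 87,"x": -1,"y": 0.4,"z": 0,"wx": 0,"wy": 0,"wz": 0},{"hand": 87,"x": -1,"y": 0.4,"z": 0,"wx": 0,"wy": 0,"wz": 0},{"hand": 87,"x": -1,"y": 0.4,"z": 0,"wx": 0,"wy": 0,"wz": 0},{"hand": 87,"x": -1,"y": 0.4,"z": 0,"wx": 0,"wy": 0,"wz": 0},{"hand": 87,"x": -1,"y": 0.4,"z": 0,"wx": 0,"wy": 0,"wz": 0},{"hand": 87,"x": -1,"y": 0.4,"z": 0,"wx": 0,"wy": 0,"wz": 0},{"hand": 87,"x": -1,"y": 0.4,"z": 0,"wx": 0,"wy": 0,"wz": 0},{"hand": 87,"x": -1,"y": 0.4,"z": 0,"wx": 0,"wy": 0,"wz": 0}]}}

```text
time_s: 3.0
position: [0.4126, 0.0872, 0.2224]
tcp_rot: [[-0.001, 1.0, -0.001], [1.0, 0.001, 0.0], [0.0, -0.001, -1.0]]
force: [0.3, 1.1, 0.5]
opening: 0.997
```

{"name": "move_arm", "arguments": {"moves": [{"hand": 87,"x": -0.93,"y": 0.387,"z": 0,"wx": 0,"wy": 0,"wz": 0},{"hand": 87,"x": -0.93,"y": 0.387,"z": 0,"wx": 0,"wy": 0,"wz": 0},{"hand": 87,"x": -0.93,"y": 0.387,"z": 0,"wx": 0,"wy": 0,"wz": 0},{"hand": 87,"x": -0.93,"y": 0.387,"z": 0,"wx": 0,"wy": 0,"wz": 0},{"hand": 87,"x": -0.93,"y": 0.387,"z": 0,"wx": 0,"wy": 0,"wz": 0},{"hand": 87,"x": -0.93,"y": 0.387,"z": 0.3,"wx": 0,"wy": 0,"wz": 0},{"hand": 87,"x": -0.93,"y": 0.387,"z": 0.5,"wx": 0,"wy": 0,"wz": 0},{"hand": 87,"x": -0.93,"y": 0.387,"z": 0.7,"wx": 0,"wy": 0,"wz": 0},{"hand": 87,"x": 0,"y": 0,"z": 0.5,"wx": 0,"wy": 0,"wz": 0},{"hand": 87,"x": 0,"y": 0,"z": 0.5,"wx": 0,"wy": 0,"wz": 0}]}}

```text
time_s: 4.0
position: [0.4902, -0.0984, 0.159]
tcp_rot: [[0.0, 1.0, -0.001], [1.0, -0.0, 0.0], [0.0, -0.001, -1.0]]
force: [-0.1, -0.1, -0.1]
opening: 1.002
```

{"name": "move_arm", "arguments": {"moves": [{"hand": 87,"x": 0,"y": 0,"z": 0.8,"wx": 0,"wy": 0,"wz": 0},{"hand": 87,"x": 0,"y": 0,"z": 0.8,"wx": 0,"wy": 0,"wz": 0},{"hand": 87,"x": 0,"y": 0,"z": 0.8,"wx": 0,"wy": 0,"wz": 0},{"hand": 60,"x": 0,"y": 0,"z": 0.65,"wx": 0,"wy": 0,"wz": 0},{"hand": 30,"x": 0,"y": 0,"z": 0,"wx": 0,"wy": 0,"wz": 0},{"hand": 30,"x": 0,"y": 0,"z": 0,"wx": 0,"wy": 0,"wz": 0},{"hand": 30,"x": 0,"y": 0,"z": 0,"wx": 0,"wy": 0,"wz": 0},{"hand": 30,"x": 0,"y": 0,"z": 0,"wx": 0,"wy": 0,"wz": 0},{"hand": 30,"x": 0,"y": 0,"z": 0,"wx": 0,"wy": 0,"wz": 0}]}}

```text
time_s: 4.9
position: [0.4907, -0.0978, 0.0846]
tcp_rot: [[-0.002, 1.0, 0.002], [1.0, 0.002, -0.001], [-0.001, 0.002, -1.0]]
force: [-0.7, 0.1, -0.2]
opening: 0.542
```

{"name": "move_arm", "arguments": {"moves": [{"hand": 30,"x": 0,"y": 0,"z": -0.5,"wx": 0,"wy": 0,"wz": 0},{"hand": 30,"x": 0,"y": 0,"z": -0.8,"wx": 0,"wy": 0,"wz": 0},{"hand": 30,"x": 0,"y": 0,"z": -0.8,"wx": 0,"wy": 0,"wz": 0},{"hand": 30,"x": 0,"y": 0,"z": -0.8,"wx": 0,"wy": 0,"wz": 0},{"hand": 30,"x": 0,"y": 0,"z": -0.8,"wx": 0,"wy": 0,"wz": 0}]}}

```text
time_s: 5.4
position: [0.4901, -0.0975, 0.1775]
tcp_rot: [[-0.002, 1.0, 0.0], [1.0, 0.002, -0.0], [-0.0, 0.0, -1.0]]
force: [0.3, -0.5, -0.4]
opening: 0.532
```

Run:
```python
from h import *
c=load('top')
save(c,'t_tray.png',(105,180,205,255),7)
P=cloud(c)
print([np.round(pt(c,u/1.4,v/1.4,.022),3).tolist() for u,v in((160,340),(163,268),(216,270),(212,342))])
```

```text
[[0.392, 0.382, 0.022], [0.546, 0.386, 0.022], [0.544, 0.272, 0.022], [0.391, 0.271, 0.022]]
```

View pics/t_tray.png

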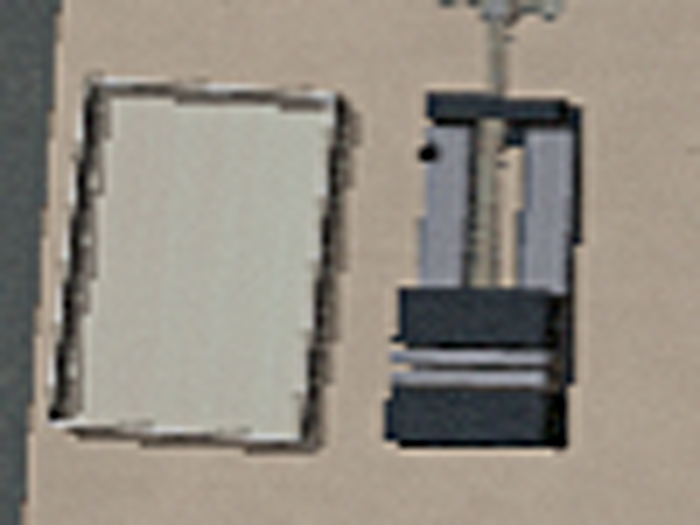

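{"name": "move_arm", "arguments": {"moves": [{"hand": 30,"x": 1,"y": -0.05,"z": 0,"wx": 0,"wy": 0,"wz": 0},{"hand": 30,"x": 1,"y": -0.05,"z": 0,"wx": 0,"wy": 0,"wz": 0},{"hand": 30,"x": 1,"y": -0.05,"z": 0,"wx": 0,"wy": 0,"wz": 0},{"hand": 30,"x": 1,"y": -0.05,"z": 0,"wx": 0,"wy": 0,"wz": 0},{"hand": 30,"x": 1,"y": -0.05,"z": 0,"wx": 0,"wy": 0,"wz": 0},{"hand": 30,"x": 1,"y": -0.05,"z": 0,"wx": 0,"wy": 0,"wz": 0},{"hand": 30,"x": 1,"y": -0.05,"z": 0,"wx": 0,"wy": 0,"wz": 0},{"hand": 30,"x": 1,"y": -0.05,"z": 0,"wx": 0,"wy": 0,"wz": 0},{"hand": 30,"x": 1,"y": -0.05,"z": 0,"wx": 0,"wy": 0,"wz": 0},{"hand": 30,"x": 1,"y": -0.05,"z": 0,"wx": 0,"wy": 0,"wz": 0},{"hand": 30,"x": 1,"y": -0.05,"z": 0,"wx": 0,"wy": 0,"wz": 0},{"hand": 30,"x": 1,"y": -0.05,"z": 0,"wx": 0,"wy": 0,"wz": 0},{"hand": 30,"x": 1,"y": -0.05,"z": 0,"wx": 0,"wy": 0,"wz": 0},{"hand": 30,"x": 1,"y": -0.05,"z": 0,"wx": 0,"wy": 0,"wz": 0},{"hand": 30,"x": 1,"y": -0.05,"z": 0,"wx": 0,"wy": 0,"wz": 0},{"hand": 30,"x": 1,"y": -0.05,"z": 0.3,"wx": 0,"wy": 0,"wz": 0},{"hand": 30,"x": 1,"y": -0.05,"z": 0.5,"wx": 0,"wy": 0,"wz": 0},{"hand": 30,"x": 0,"y": 0,"z": 0.8,"wx": 0,"wy": 0,"wz": 0},{"hand": 30,"x": 0,"y": 0,"z": 0.8,"wx": 0,"wy": 0,"wz": 0},{"hand": 30,"x": 0,"y": 0,"z": 0.8,"wx": 0,"wy": 0,"wz": 0}]}}

```text
time_s: 7.4
position: [0.4682, 0.3278, 0.096]
tcp_rot: [[-0.002, 1.0, 0.001], [1.0, 0.002, 0.0], [0.0, 0.001, -1.0]]
force: [0.5, -0.1, -1.0]
opening: 0.533
```

Run:
```python
from h import *
c=cap('top'); s=cap('scene')
save(c,'t_1.png',(110,180,310,260),4)
save(c,'t_1s.png',(255,190,305,240),12)
save(s,'s_1.png',(250,180,310,245),9)
```

```text
(no output)
```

View pics/t_1.png

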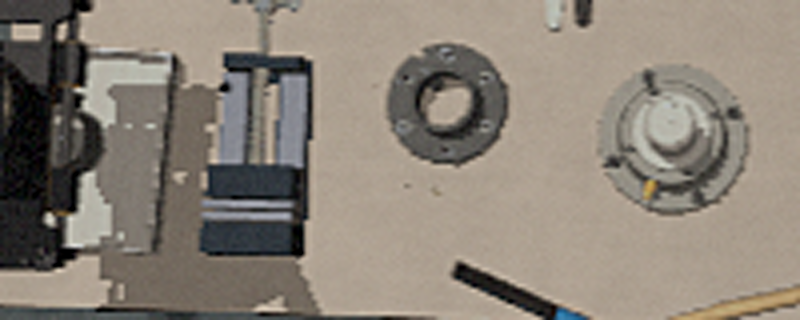

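View pics/t_1s.png

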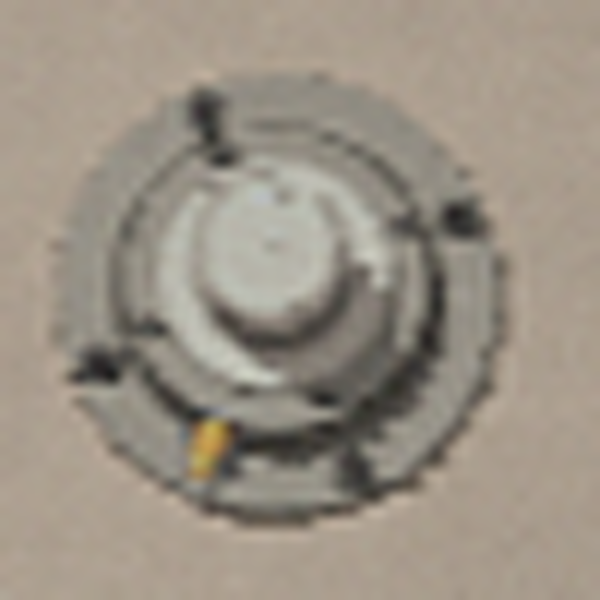

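View pics/s_1.png

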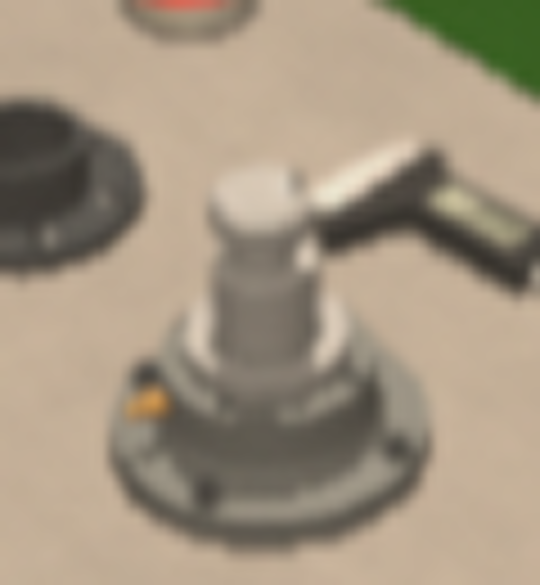

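Run:
```python
from h import *
c=load('top'); s=load('scene')
G=(0,255,0);R=(0,0,255);B=(255,0,0)
sp=(.490,-.0985)
def rot(p,deg,x,y,z):
    a=np.radians(deg);p=np.array(p)/1000.; return np.c_[x+p[:,0]*np.cos(a)-p[:,1]*np.sin(a),y+p[:,0]*np.sin(a)+p[:,1]*np.cos(a),np.full(len(p),z)]
for d,n in((-23,'a'),(-15,'b')):
    L=[(circ(*sp,.107,.015),R),(circ(*sp,.107,.018),G),(rot([(20,7),(11,7),(11,-7),(20,-7)],d,*sp,.107),B),(radial(*sp,.05,d+60,.018,.03),B),(circ(*sp,.05,.028),G),(radial(*sp,.026,d+180,.038,.05),B)]
    overlay(c,L,f'ov_t1{n}.png',(255,190,305,240),12)
    overlay(s,L,f'ov_s1{n}.png',(250,180,310,245),9)
    a=cv2.imread(f'pics/ov_t1{n}.png'); b=cv2.imread(f'pics/ov_s1{n}.png')
    cv2.imwrite(f'pics/ov_1{n}.png',cv2.resize(np.hstack([a,cv2.resize(b,(int(b.shape[1]*600/b.shape[0]),600))]),(800,418)))
```

```text
(no output)
```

View pics/ov_1a.png

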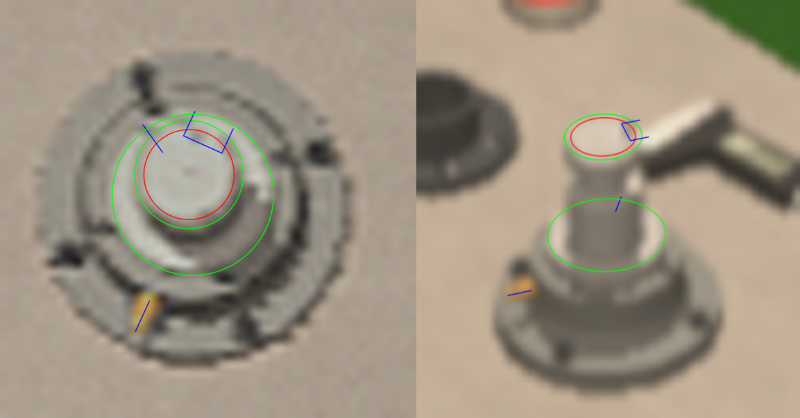

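View pics/ov_1b.png

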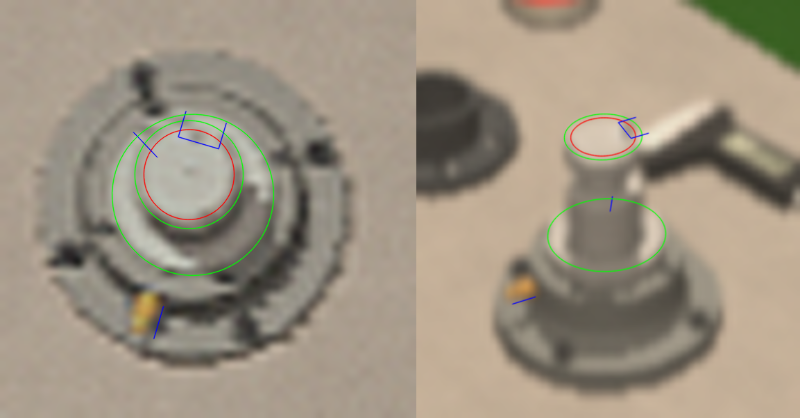

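Run:
```python
from h import *
c=load('top'); s=load('scene')
cx=lambda u,v,b,k:(b[0]+(u+.5)/k-.5,b[1]+(v+.5)/k-.5)
sp=np.array([.490,-.0985])
for p in((207,103),(460,215),(97,366),(355,470)):
    q=pt(c,*cx(*p,(255,190),12),.015)[:2]-sp; print('screw',np.round(q,4),np.degrees(np.arctan2(q[1],q[0])),np.hypot(*q))
for z in(.02,.026,.03):
    q=pt(c,*cx(210,447,(255,190),12),z)[:2]-sp; print('nip',z,np.degrees(np.arctan2(q[1],q[0])),np.hypot(*q))
for nm,cc in(('top',c),('scene',s)):
    P=cloud(cc); m=(np.hypot(P[...,0]-.49,P[...,1]+.0985)<.026)&(P[...,2]>.04)
    vs,us=np.where(m); 
    sub=P[vs.min()-1:vs.max()+2,us.min()-1:us.max()+2]
    print(nm,us.min()-1,vs.min()-1)
    for row in sub: print(' '.join('%4d'%round(z*1000) if z==z else '  . ' for z in row[:,2]))
im=c['image'][195:225,262:292]; g=cv2.cvtColor(im,cv2.COLOR_RGB2GRAY).astype(float)
g=np.clip((g-120)*255/110,0,255).astype(np.uint8)
im2=s['image'][195:225,268:298]; g2=cv2.cvtColor(im2,cv2.COLOR_RGB2GRAY).astype(float); g2=np.clip((g2-90)*255/150,0,255).astype(np.uint8)
cv2.imwrite('pics/head.png',np.hstack([cv2.resize(x,(390,390),interpolation=cv2.INTER_NEAREST) for x in(g,g2)]))
```

```text
screw [0.0476 0.0196] 22.360567703005472 0.0514170023955206
screw [ 0.0211 -0.0437] -64.23409186975529 0.0485686699381179
screw [-0.0186  0.0448] 112.54128974986088 0.04849222374367831
screw [-0.0427 -0.0194] -155.51144708901631 0.046894355088475365
nip 0.02 157.12807000293435 0.041611339092510004
nip 0.026 157.68129949267896 0.04200561574047156
nip 0.03 158.04436367964277 0.042270608649639066
top 268 203
  14   12   41   36   43   37   40   48   47   52   52   49   37   39   44   38   43   40   13   17
  15   40   42   41   43   47   49  103  108   47   49   50   55   48   50   37   46   38   37   10
  40   40   43   50   44  103  109  108  110   83   81   55   53   44   42   51   39   40   41   39
  45   36   47   51  100  112  107  106  105  105   79   76   78  101   51   50   47   41   39   39
  46   47   52   99  105  107  107  110  108  103  111  109  104  105  103   52   50   51   39   37
  36   51   48  105  101  109  105  109  109  107  108  106  103  103  104   48   49   46   34   40
  49   46   46  107  103  109  108  108  104  107  106  108  105  109  104   48   47   50  
[... 3187 characters left out ...]
   55   58   51   49   48   47   50
  47   46   50   47   45   52   54   54   54   56   54   55   54   51   46   47   49   45   45
  41   48   48   47   45   46   49   53   51   49   50   50   50   48   44   47   48   46   44
  36   49   52   45   48   47   48   49   49   46   47   46   51   48   51   48   43   44   38
  37   38   41   44   48   52   49   47   47   50   49   48   47   47   46   45   45   40   36
  36   37   .    43   44   47   49   48   48   49   45   45   46   47   43   44   40   39   40
  38   36   39   36   42   44   44   40   45   44   47   43   41   44   42   36   37   37   38
  37   40   34   37   37   38   40   40   42   40   43   39   38   39   37   44   38   37   39
```

View pics/head.png

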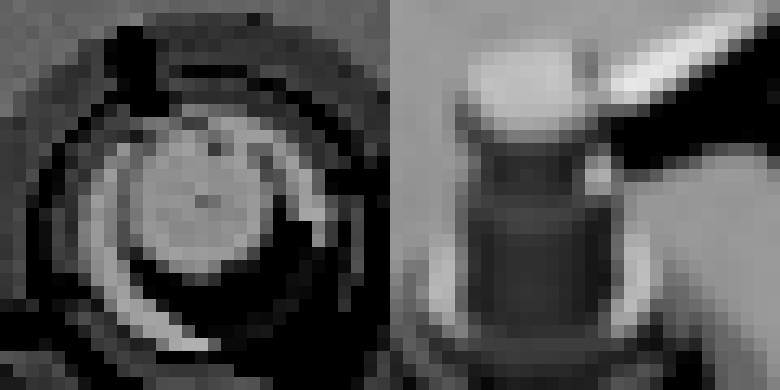

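```bash
cat > fit.py <<'E'
from h import *
def fit(c,sp,rng=.004):
    P=np.array(c['pose']); q=proj(c,np.array([*sp,.1])); u0,v0=int(q[0]),int(q[1])
    v,u=np.mgrid[v0-14:v0+15,u0-14:u0+15]; 
    obs=cloud(c)[v0-14:v0+15,u0-14:u0+15,2]; ok=~np.isnan(obs); obs=np.where(ok,obs,0)>.09
    su,sv=np.meshgrid([-.33,0,.33],[-.33,0,.33])
    zs=np.linspace(.095,.107,7); pts=[]
    for z in zs:
        pts.append(np.mean([pt(c,(u+a).ravel().astype(float),(v+b).ravel().astype(float),z) for a,b in[(0,0)]],0))
    best=[]
    for th in np.radians(np.arange(-45,20,2)):
        for dx in np.arange(-rng,rng+1e-9,.0005):
            for dy in np.arange(-rng,rng+1e-9,.0005):
                hit=np.zeros(u.size,bool)
                for z,p in zip(zs,pts):
                    X=p[:,0]-sp[0]-dx;Y=p[:,1]-sp[1]-dy
                    r=min(.018,.018-(z-.104)); a=X*np.cos(th)+Y*np.sin(th); b=-X*np.sin(th)+Y*np.cos(th)
                    hit|=(X*X+Y*Y<r*r)&~((a>.011)&(abs(b)<.007))&~((a>0.)&(abs(b)<.007)&(a*a+b*b>.011**2))
                best.append(((hit.reshape(u.shape)!=obs)[ok].sum(),np.degrees(th),dx*1e3,dy*1e3))
    b=np.array(best); m=b[:,0].min()
    k=b[b[:,0]<=m+1]; print('min',m,len(k),'mean',k.mean(0),'std',k.std(0))
    for th in np.unique(b[:,1]): print(int(th),int(b[b[:,1]==th][:,0].min()),end='; ')
    print()
if __name__=='__main__':
    fit(load('top'),(.490,-.0985)); fit(load('scene'),(.490,-.0985))
E
python3 fit.py
```

```text
min 1.0 6 mean [  1.83333333 -18.           1.5          2.        ] std [3.72677996e-01 3.41565026e+00 2.22044605e-16 0.00000000e+00]
-45 11; -43 9; -41 9; -39 8; -37 8; -35 7; -33 5; -31 5; -29 4; -27 3; -25 3; -23 2; -21 1; -19 2; -17 2; -14 2; -13 2; -11 3; -9 4; -7 7; -5 7; -3 7; -1 7; 1 7; 3 10; 5 11; 7 11; 9 11; 11 11; 13 13; 14 15; 17 16; 19 17; 
min 1.0 25 mean [  1.92 -26.92  -1.26  -0.82] std [0.2712932  7.70412876 0.37735925 0.27856777]
-45 2; -43 3; -41 4; -39 3; -37 2; -35 2; -33 2; -31 2; -29 1; -27 1; -25 2; -23 2; -21 2; -19 2; -17 2; -14 2; -13 2; -11 4; -9 4; -7 3; -5 3; -3 4; -1 4; 1 4; 3 5; 5 5; 7 5; 9 5; 11 5; 13 5; 14 5; 17 5; 19 5;
```

Slot angle from the depth fit is -21°, from the four screws -21.2° and from the nipple -22°, so I use -21.5°. The keyway is then at about 38.5°. Place the cap.

{"name": "move_arm", "arguments": {"moves": [{"hand": 30,"x": 0,"y": 0,"z": 0.8,"wx": 0,"wy": 0,"wz": 0},{"hand": 30,"x": 0,"y": 0,"z": 0.8,"wx": 0,"wy": 0,"wz": 0},{"hand": 30,"x": 0,"y": 0,"z": 0.7,"wx": 0,"wy": 0,"wz": 0},{"hand": 30,"x": 0,"y": 0,"z": 0.4,"wx": 0,"wy": 0,"wz": 0},{"hand": 30,"x": 0,"y": 0,"z": 0.16,"wx": 0,"wy": 0,"wz": 0},{"hand": 30,"x": 0,"y": 0,"z": 0,"wx": 0,"wy": 0,"wz": 0}]}}

```text
time_s: 8.1
position: [0.4686, 0.3275, 0.0251]
tcp_rot: [[-0.001, 1.0, 0.0], [1.0, 0.001, 0.0], [0.0, 0.0, -1.0]]
force: [-0.4, 0.4, -0.3]
opening: 0.528
```

Run:
```python
import numpy as np
n=11; dx=(.513-.4686)/n/.025; dy=(.071-.3275)/n/.025
for i in range(n):
    p=np.radians(90-90/11*i); print(round(dx*np.cos(p)+dy*np.sin(p),2),round(dx*np.sin(p)-dy*np.cos(p),2),round(90/11,2))
```

```text
-0.93 0.16 8.18
-0.9 0.29 8.18
-0.85 0.42 8.18
-0.78 0.53 8.18
-0.7 0.64 8.18
-0.6 0.73 8.18
-0.49 0.81 8.18
-0.37 0.87 8.18
-0.24 0.92 8.18
-0.11 0.94 8.18
0.03 0.95 8.18
```

{"name": "move_arm", "arguments": {"moves": [{"hand": 30,"x": 0,"y": 0,"z": 0.12,"wx": 0,"wy": 0,"wz": 0},{"hand": 72,"x": 0,"y": 0,"z": 0,"wx": 0,"wy": 0,"wz": 0},{"hand": 72,"x": 0,"y": 0,"z": 0,"wx": 0,"wy": 0,"wz": 0},{"hand": 72,"x": 0,"y": 0,"z": 0,"wx": 0,"wy": 0,"wz": 0},{"hand": 72,"x": 0,"y": 0,"z": -0.5,"wx": 0,"wy": 0,"wz": 0},{"hand": 72,"x": 0,"y": 0,"z": -1,"wx": 0,"wy": 0,"wz": 0},{"hand": 72,"x": 0,"y": 0,"z": -1,"wx": 0,"wy": 0,"wz": 0},{"hand": 72,"x": 0,"y": 0,"z": -1,"wx": 0,"wy": 0,"wz": 0},{"hand": 72,"x": 0,"y": 0,"z": -0.5,"wx": 0,"wy": 0,"wz": 0}]}}

```text
time_s: 9.0
position: [0.4695, 0.328, 0.1249]
tcp_rot: [[-0.002, 1.0, 0.004], [1.0, 0.002, 0.002], [0.002, 0.004, -1.0]]
force: [0.6, 0.1, 0.7]
opening: 0.828
```

{"name": "move_arm", "arguments": {"moves": [{"hand": 80,"x": -0.93,"y": 0.16,"z": 0,"wx": 0,"wy": 0,"wz": 8.18},{"hand": 80,"x": -0.9,"y": 0.29,"z": 0,"wx": 0,"wy": 0,"wz": 8.18},{"hand": 80,"x": -0.85,"y": 0.42,"z": 0,"wx": 0,"wy": 0,"wz": 8.18},{"hand": 80,"x": -0.78,"y": 0.53,"z": 0,"wx": 0,"wy": 0,"wz": 8.18},{"hand": 80,"x": -0.7,"y": 0.64,"z": 0,"wx": 0,"wy": 0,"wz": 8.18},{"hand": 80,"x": -0.6,"y": 0.73,"z": 0,"wx": 0,"wy": 0,"wz": 8.18},{"hand": 80,"x": -0.49,"y": 0.81,"z": 0,"wx": 0,"wy": 0,"wz": 8.18},{"hand": 80,"x": -0.37,"y": 0.87,"z": 0,"wx": 0,"wy": 0,"wz": 8.18},{"hand": 80,"x": -0.24,"y": 0.92,"z": 0,"wx": 0,"wy": 0,"wz": 8.18},{"hand": 80,"x": -0.11,"y": 0.94,"z": 0,"wx": 0,"wy": 0,"wz": 8.18},{"hand": 80,"x": 0.03,"y": 0.95,"z": 0,"wx": 0,"wy": 0,"wz": 8.18}]}}

```text
time_s: 10.1
position: [0.5128, 0.07, 0.122]
tcp_rot: [[1.0, -0.004, -0.0], [-0.004, -1.0, 0.0], [-0.0, -0.0, -1.0]]
force: [0.2, 0.3, 1.2]
opening: 0.921
```

Run:
```python
from h import *
c=cap('top'); save(c,'t_2.png',(100,170,300,270),4)
P=cloud(c); print(bot.read_state()['position'])
m=(P[...,0]>.4)&(P[...,0]<.54)&(P[...,1]>.28)&(P[...,1]<.385)&(P[...,2]>.035)&(P[...,2]<.06)
a=P[m]; print(len(a),a.mean(0) if len(a) else 0)
```

```text
[0.51433691 0.06686009 0.1220775 ]
208 [0.46977268 0.32444583 0.04586059]
```

View pics/t_2.png

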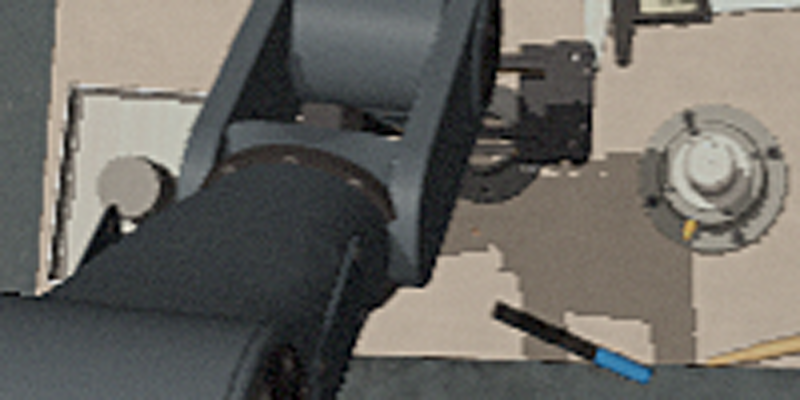

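{"name": "move_arm", "arguments": {"moves": [{"hand": 80,"x": 0,"y": 0,"z": 0.4,"wx": 0,"wy": 0,"wz": 0},{"hand": 80,"x": 0,"y": 0,"z": 0.8,"wx": 0,"wy": 0,"wz": 0},{"hand": 80,"x": 0,"y": 0,"z": 0.6,"wx": 0,"wy": 0,"wz": 0},{"hand": 80,"x": 0,"y": 0,"z": 0.4,"wx": 0,"wy": 0,"wz": 0},{"hand": 80,"x": 0,"y": 0,"z": 0.2,"wx": 0,"wy": 0,"wz": 0}]}}

```text
time_s: 10.65
position: [0.5119, 0.0717, 0.0605]
tcp_rot: [[1.0, 0.004, -0.002], [0.004, -1.0, 0.0], [-0.002, -0.0, -1.0]]
force: [-0.4, 0.6, -0.0]
opening: 0.922
```

{"name": "move_arm", "arguments": {"moves": [{"hand": 80,"x": 0.04,"y": 0.04,"z": 0.8,"wx": 0,"wy": 0,"wz": 0},{"hand": 80,"x": 0,"y": 0,"z": 0.6,"wx": 0,"wy": 0,"wz": 0},{"hand": 70,"x": 0,"y": 0,"z": 0.4,"wx": 0,"wy": 0,"wz": 0},{"hand": 60,"x": 0,"y": 0,"z": 0.1,"wx": 0,"wy": 0,"wz": 0},{"hand": 30,"x": 0,"y": 0,"z": 0,"wx": 0,"wy": 0,"wz": 0},{"hand": 30,"x": 0,"y": 0,"z": 0,"wx": 0,"wy": 0,"wz": 0},{"hand": 30,"x": 0,"y": 0,"z": 0,"wx": 0,"wy": 0,"wz": 0},{"hand": 30,"x": 0,"y": 0,"z": 0,"wx": 0,"wy": 0,"wz": 0}]}}

```text
time_s: 11.45
position: [0.5143, 0.07, 0.0148]
tcp_rot: [[1.0, 0.002, 0.001], [0.002, -1.0, 0.0], [0.001, -0.0, -1.0]]
force: [-0.7, 1.7, 0.4]
opening: 0.566
```

{"name": "move_arm", "arguments": {"moves": [{"hand": 70,"x": 0,"y": 0,"z": 0,"wx": 0,"wy": 0,"wz": 0},{"hand": 70,"x": 0,"y": 0,"z": 0,"wx": 0,"wy": 0,"wz": 0},{"hand": 70,"x": 0,"y": 0,"z": -0.05,"wx": 0,"wy": 0,"wz": -4},{"hand": 70,"x": 0,"y": 0,"z": 0,"wx": 0,"wy": 0,"wz": -8.5},{"hand": 70,"x": 0,"y": 0,"z": 0,"wx": 0,"wy": 0,"wz": -8.5},{"hand": 70,"x": 0,"y": 0,"z": 0,"wx": 0,"wy": 0,"wz": -8.5},{"hand": 70,"x": 0,"y": 0,"z": 0,"wx": 0,"wy": 0,"wz": -8.5},{"hand": 70,"x": 0,"y": 0,"z": 0,"wx": 0,"wy": 0,"wz": -8.5},{"hand": 70,"x": 0,"y": 0,"z": 0,"wx": 0,"wy": 0,"wz": -8.5},{"hand": 70,"x": 0,"y": 0,"z": 0,"wx": 0,"wy": 0,"wz": -8.5},{"hand": 70,"x": 0,"y": 0,"z": 0,"wx": 0,"wy": 0,"wz": -8.5},{"hand": 70,"x": 0,"y": 0,"z": 0,"wx": 0,"wy": 0,"wz": -8.5},{"hand": 70,"x": 0,"y": 0,"z": 0,"wx": 0,"wy": 0,"wz": -6},{"hand": 60,"x": 0,"y": 0,"z": 0.05,"wx": 0,"wy": 0,"wz": -3.5},{"hand": 30,"x": 0,"y": 0,"z": 0,"wx": 0,"wy": 0,"wz": 0},{"hand": 30,"x": 0,"y": 0,"z": 0,"wx": 0,"wy": 0,"wz": 0},{"hand": 30,"x": 0,"y": 0,"z": 0,"wx": 0,"wy": 0,"wz": 0},{"hand": 30,"x": 0,"y": 0,"z": 0,"wx": 0,"wy": 0,"wz": 0}]}}

```text
time_s: 13.25
position: [0.5138, 0.0698, 0.0143]
tcp_rot: [[-0.001, 1.0, -0.0], [1.0, 0.001, -0.0], [-0.0, -0.0, -1.0]]
force: [-0.8, -1.6, 0.5]
opening: 0.563
```

{"name": "move_arm", "arguments": {"moves": [{"hand": 30,"x": 0,"y": 0,"z": -0.4,"wx": 0,"wy": 0,"wz": 0},{"hand": 30,"x": 0,"y": 0,"z": -0.8,"wx": 0,"wy": 0,"wz": 7.5},{"hand": 30,"x": 0,"y": 0,"z": -0.9,"wx": 0,"wy": 0,"wz": 8.5},{"hand": 30,"x": 0,"y": 0,"z": -0.9,"wx": 0,"wy": 0,"wz": 8.5},{"hand": 30,"x": 0,"y": 0,"z": -0.9,"wx": 0,"wy": 0,"wz": 8.5},{"hand": 30,"x": 0,"y": 0,"z": -0.9,"wx": 0,"wy": 0,"wz": 8.5},{"hand": 30,"x": 0,"y": 0,"z": -0.7,"wx": 0,"wy": 0,"wz": 7},{"hand": 30,"x": 0,"y": 0,"z": 0,"wx": 0,"wy": 0,"wz": 3},{"hand": 30,"x": 0,"y": 0,"z": 0,"wx": 0,"wy": 0,"wz": 0}]}}

```text
time_s: 14.15
position: [0.5138, 0.07, 0.1528]
tcp_rot: [[0.781, 0.624, 0.001], [0.624, -0.781, -0.0], [0.001, 0.001, -1.0]]
force: [-0.4, -0.4, -3.3]
opening: 0.567
```

Run:
```python
from h import *
c=cap('top'); save(c,'t_3.png',(190,170,300,250),7)
s=cap('scene'); save(s,'s_3.png',(215,150,315,240),7)
st=bot.read_state(); print(st['position'],st['joint_positions'],np.round(st['tcp_rot'],3))
```

```text
[0.51325268 0.06998616 0.15176542] [-4.60969569e+00  2.79392113e+01  1.01372716e+02  2.09711984e-03
  5.07452600e+01  4.67161350e+01] [[ 0.781  0.625 -0.001]
 [ 0.625 -0.781  0.   ]
 [-0.001 -0.001 -1.   ]]
```

View pics/t_3.png

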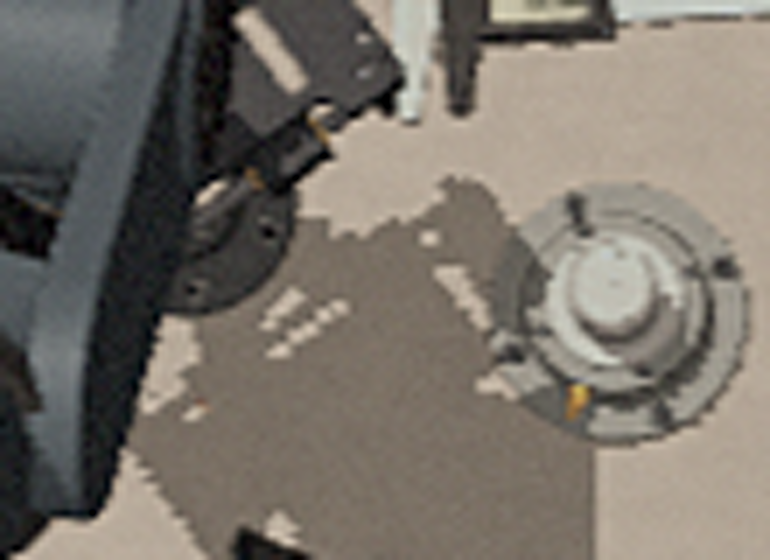

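View pics/s_3.png

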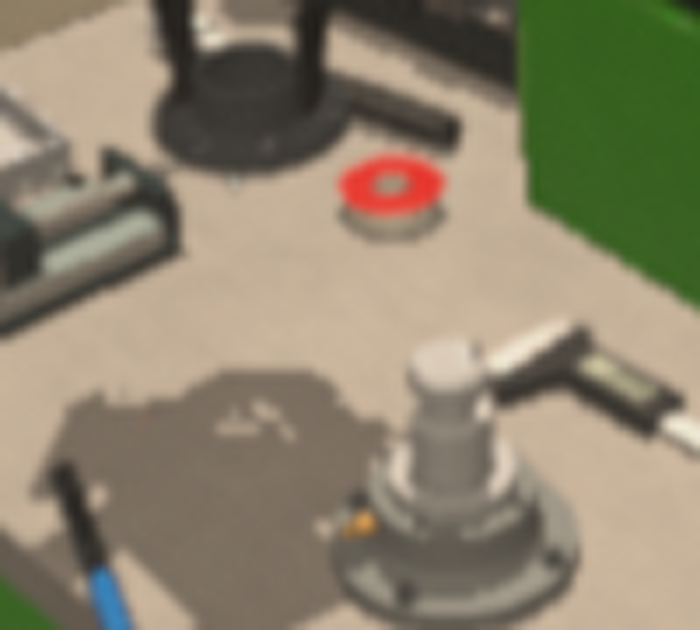

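Run:
```python
from h import *
c=load('top')
cx=lambda u,v,b,k:(b[0]+(u+.5)/k-.5,b[1]+(v+.5)/k-.5)
def a(p,b,z,o):
    q=pt(c,*cx(*p,b,7),z)[:2]-o; return round(np.degrees(np.arctan2(q[1],q[0])),1),round(np.hypot(*q)*1e3,1)
for p in((187,95),(255,134),(257,217),(185,262),(110,222),(113,135),(143,95)): print(a(p,(195,180),.009,np.array([.5128,.0708])))
for o in((.5138,.0698),(.5123,.0710)):
  for p in((266,228),(193,287)): print('now',a(p,(190,170),.1467,np.array(o)))
```

```text
(np.float64(3.6), np.float64(37.2))
(np.float64(-52.7), np.float64(34.6))
(np.float64(-116.4), np.float64(33.2))
(np.float64(179.7), np.float64(34.8))
(np.float64(119.2), np.float64(37.8))
(np.float64(60.3), np.float64(38.4))
(np.float64(30.1), np.float64(42.3))
now (np.float64(-105.3), np.float64(36.5))
now (np.float64(-166.3), np.float64(34.1))
now (np.float64(-102.6), np.float64(37.3))
now (np.float64(-163.7), np.float64(33.0))
```

Run:
```python
from h import *
im=cv2.imread('pics/t_hubspin.png')
small=cv2.resize(im,(110,70),interpolation=cv2.INTER_AREA)
crop=im[60:300,70:310]; g=np.clip((crop.astype(float)-20)*1.7,0,255).astype(np.uint8)
a=cv2.resize(g,(560,560),interpolation=cv2.INTER_CUBIC)
# polar overlay lines using current camera calibration (camera fixed)
c=load('top')
def px(p): 
    q=(proj(c,p)-np.array([195,180])+.5)*7-.5; return (q-np.array([70,60])+.5)*560/240-.5
for d,col in((30,(0,255,0)),(35,(0,0,255)),(25,(255,0,0))):
    for z,r0,r1 in((.009,.041,.05),(.031,.021,.026)):
        q=px(radial(.5128,.0708,z,d,r0,r1)); cv2.line(a,tuple(int(i) for i in q[0]),tuple(int(i) for i in q[1]),col,1,cv2.LINE_AA)
cv2.imwrite('pics/hub_yaw.png',a)
save(c,'t_3h.png',(205,185,240,220),16)
```

```text
(no output)
```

View pics/hub_yaw.png

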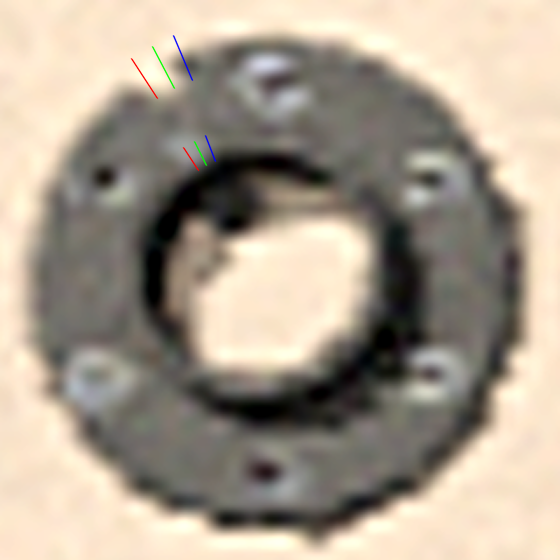

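View pics/t_3h.png

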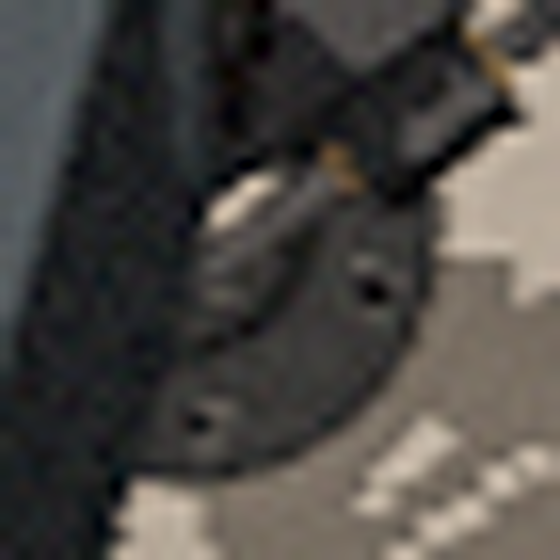

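{"name": "move_arm", "arguments": {"moves": [{"hand": 30,"x": -0.4,"y": 0.38,"z": 0,"wx": 0,"wy": 0,"wz": 0},{"hand": 30,"x": -0.8,"y": 0.77,"z": 0,"wx": 0,"wy": 0,"wz": 0},{"hand": 30,"x": -0.8,"y": 0.77,"z": 0,"wx": 0,"wy": 0,"wz": 0},{"hand": 30,"x": -0.8,"y": 0.77,"z": 0,"wx": 0,"wy": 0,"wz": 0},{"hand": 30,"x": -0.8,"y": 0.77,"z": 0,"wx": 0,"wy": 0,"wz": 0},{"hand": 30,"x": -0.8,"y": 0.77,"z": 0,"wx": 0,"wy": 0,"wz": 0},{"hand": 30,"x": -0.4,"y": 0.38,"z": 0,"wx": 0,"wy": 0,"wz": 0},{"hand": 30,"x": -0.13,"y": 0.12,"z": 0,"wx": 0,"wy": 0,"wz": 0},{"hand": 30,"x": 0,"y": 0,"z": 0,"wx": 0,"wy": 0,"wz": 0},{"hand": 30,"x": 0,"y": 0,"z": 0,"wx": 0,"wy": 0,"wz": 0}]}}

```text
time_s: 15.25
position: [0.4911, -0.0985, 0.1516]
tcp_rot: [[0.781, 0.624, -0.001], [0.624, -0.781, 0.001], [-0.0, -0.001, -1.0]]
force: [0.2, 0.3, -3.2]
opening: 0.563
```

Run:
```python
from h import *
s=cap('scene'); save(s,'s_4.png',(235,160,315,240),8)
c=cap('top'); save(c,'t_4.png',(245,170,315,240),8)
for _ in range(1):
    st=bot.read_state(); print(st['position'],st['force'],st['moment'],np.round(st['tcp_rot'],3))
```

```text
[ 0.49129898 -0.09826781  0.15172874] [-0.25842431  0.00819993 -2.13107715] [-0.07200952  0.09811397  0.00747629] [[ 0.781  0.625 -0.   ]
 [ 0.625 -0.781  0.   ]
 [-0.    -0.001 -1.   ]]
```

View pics/s_4.png

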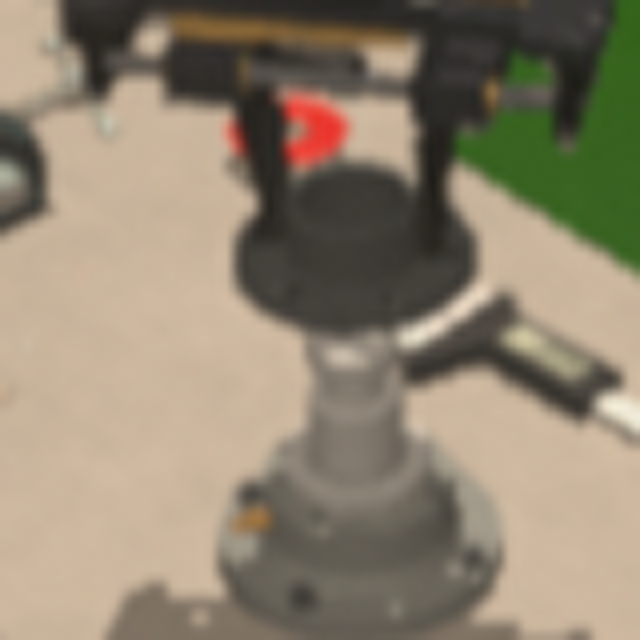

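View pics/t_4.png

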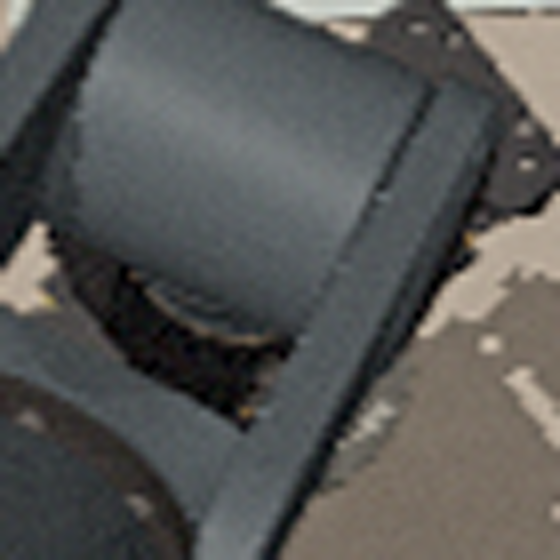

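Run:
```python
from h import *
s=load('scene')
G=(0,255,0);R=(0,0,255)
sp=(.490,-.0985)
z=.1517-.0143
L=[(circ(*sp,.012,.055),G),(circ(*sp,.05,.028),G),(circ(*sp,z+.009,.045),R),(circ(*sp,z+.031,.025),R),(radial(*sp,.107,0,0,.001),R)]
overlay(s,L,'ov_s4.png',(235,160,315,240),8)
```

```text
(no output)
```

View pics/ov_s4.png

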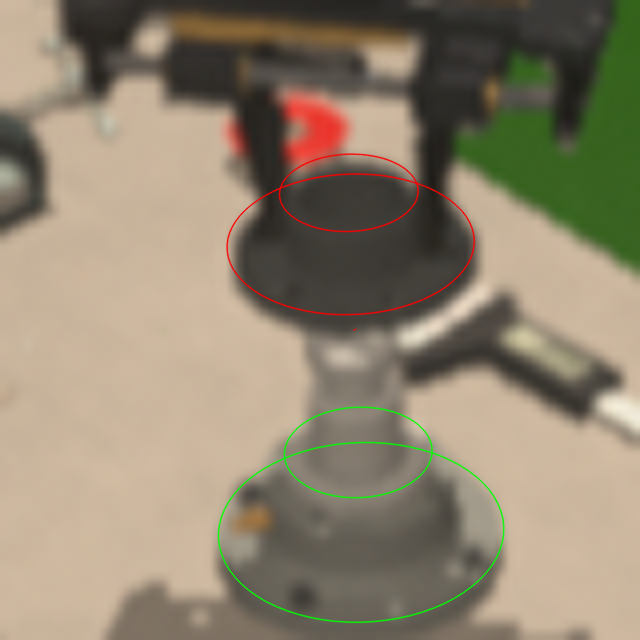

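Run:
```python
from h import *
s=load('scene'); g=cv2.cvtColor(s['image'],cv2.COLOR_RGB2GRAY).astype(float)
sp=(.490,-.0985); z=.1517-.0143
def prof(v,a,b): print(v,a,[int(x) for x in g[v,a:b]])
for v in(190,191,192): prof(v,260,270); prof(v,290,300)
for v in(203,206,210,212,214,216): prof(v,270,290)
for v in(226,228): prof(v,258,268); prof(v,293,302)
def ext(zz,r): 
    q=proj(s,circ(*sp,zz,r)); return q[:,0].min(),q[q[:,0].argmin(),1],q[:,0].max(),q[q[:,0].argmax(),1]
print(ext(z+.009,.045),ext(z,.045),ext(.09,.011),ext(.065,.018),ext(.012,.055),ext(.05,.028),ext(.1,.018))
```

```text
190 260 [183, 183, 186, 175, 117, 68, 57, 55, 55, 56]
190 290 [47, 58, 60, 70, 117, 174, 186, 185, 185, 185]
191 260 [183, 185, 188, 176, 109, 66, 62, 63, 64, 64]
191 290 [51, 53, 57, 68, 114, 173, 186, 186, 185, 186]
192 260 [185, 186, 189, 176, 108, 65, 65, 65, 66, 66]
192 290 [58, 58, 59, 68, 113, 173, 186, 186, 186, 185]
203 270 [188, 190, 179, 136, 130, 143, 158, 163, 161, 149, 142, 141, 140, 129, 127, 149, 149, 129, 98, 79]
206 270 [186, 187, 187, 169, 134, 122, 127, 133, 134, 133, 128, 118, 112, 121, 125, 92, 61, 55, 57, 68]
210 270 [185, 187, 182, 157, 136, 134, 131, 130, 130, 129, 128, 129, 132, 128, 124, 145, 180, 188, 186, 186]
212 270 [187, 188, 183, 150, 120, 119, 127, 133, 133, 133, 130, 127, 119, 110, 110, 147, 184, 191, 187, 187]
214 270 [173, 164, 146, 125, 112, 115, 120, 122, 123, 122, 121, 117, 114, 108, 105, 120, 151, 173, 170, 177]
216 270 [132, 132, 130, 116, 110, 115, 120, 122, 124, 123, 121, 118, 114, 108, 102, 108, 129, 133, 133, 152]
226 258 [188, 189, 188, 183, 164, 150, 141, 133, 125, 107]
226 293 [145, 153, 154, 156, 166, 184, 190, 190, 188]
228 258 [188,
[... 291 characters left out ...]
 np.float64(293.8127823326705), np.float64(192.04149518882033)) (np.float64(275.20499092996874), np.float64(205.44849254917006), np.float64(282.5783426279227), np.float64(205.30425690977614)) (np.float64(273.16613403007267), np.float64(212.15741797813757), np.float64(285.1039479736435), np.float64(211.92542217440703)) (np.float64(261.81068910300405), np.float64(226.05080124358452), np.float64(297.47351605283706), np.float64(225.36686264250267)) (np.float64(270.053966508317), np.float64(216.1513887077738), np.float64(288.5056851892982), np.float64(215.79417834112755)) (np.float64(272.735473782518), np.float64(202.78937994018935), np.float64(284.85228349422977), np.float64(202.55171630835954))
```

Run:
```python
from h import *
s=load('scene')
def ext(sp,zz,r): 
    q=proj(s,circ(*sp,zz,r)); return np.round([q[:,0].min(),q[q[:,0].argmin(),1],q[:,0].max(),q[q[:,0].argmax(),1],(q[:,0].min()+q[:,0].max())/2],2)
def meas(fn,box,k,v,c0):
    im=cv2.cvtColor(cv2.imread('pics/'+fn),cv2.COLOR_BGR2GRAY).astype(float)
    row=im[int(round((v-box[1]+.5)*k-.5))]; 
    return [(int(i),int(row[i])) for i in range(0,len(row),3)]
def edges(fn,box,k,v,thr=120):
    im=cv2.cvtColor(cv2.imread('pics/'+fn),cv2.COLOR_BGR2GRAY).astype(float)
    row=im[int(round((v-box[1]+.5)*k-.5))]; d=np.where(np.diff((row<thr).astype(int))!=0)[0]
    return [round((i+.5+.5)/k-.5+box[0],2) for i in d]
e=ext((.5128,.0708),.009,.045); print('bench',e,edges('s_spin.png',(230,180),8,e[1]),edges('s_spin.png',(230,180),8,e[1]+1))
e=ext((.5133,.0700),.1377+.009,.045); print('lift',e,edges('s_3.png',(215,150),7,e[1]),edges('s_3.png',(215,150),7,e[1]+1))
e=ext((.4913,-.0983),.1377+.009,.045); print('over',e,edges('s_4.png',(235,160),8,e[1]),edges('s_4.png',(235,160),8,e[1]+1))
```

```text
bench [239.01 200.65 265.98 199.42 252.49] [np.float64(239.0), np.float64(265.5), np.float64(290.88), np.float64(298.12)] [np.float64(238.88), np.float64(265.5), np.float64(271.0), np.float64(272.0), np.float64(284.38), np.float64(285.75), np.float64(289.5), np.float64(297.5)]
lift [235.86 165.41 264.3  164.13 250.08] [np.float64(215.07), np.float64(217.5), np.float64(236.5), np.float64(278.07), np.float64(288.79)] [np.float64(216.5), np.float64(218.93), np.float64(236.36), np.float64(280.07), np.float64(289.07)]
over [263.19 189.84 294.07 189.22 278.63] [np.float64(264.0), np.float64(294.0), np.float64(308.12)] [np.float64(263.88), np.float64(294.12), np.float64(310.0)]
```

{"name": "move_arm", "arguments": {"moves": [{"hand": 30,"x": -0.01,"y": -0.04,"z": 0.4,"wx": 0,"wy": 0,"wz": 0},{"hand": 30,"x": 0,"y": 0,"z": 0.5,"wx": 0,"wy": 0,"wz": 0},{"hand": 30,"x": 0,"y": 0,"z": 0.2,"wx": 0,"wy": 0,"wz": 0},{"hand": 30,"x": 0,"y": 0,"z": 0.1,"wx": 0,"wy": 0,"wz": 0},{"hand": 30,"x": 0,"y": 0,"z": 0.08,"wx": 0,"wy": 0,"wz": 0},{"hand": 30,"x": 0,"y": 0,"z": 0,"wx": 0,"wy": 0,"wz": 0},{"hand": 30,"x": 0,"y": 0,"z": 0,"wx": 0,"wy": 0,"wz": 0}]}}

```text
time_s: 16.05
position: [0.4908, -0.0988, 0.12]
tcp_rot: [[0.781, 0.624, 0.001], [0.624, -0.781, -0.0], [0.0, 0.0, -1.0]]
force: [-0.6, 0.2, -2.6]
opening: 0.565
```

Run:
```python
from h import *
st=bot.read_state(); print(st['position'],st['force'],st['moment'])
```

```text
[ 0.49082846 -0.09883934  0.12001816] [-0.56083226  0.19422839 -2.62480486] [-0.05901935  0.08189835 -0.01351556]
```

{"name": "move_arm", "arguments": {"moves": [{"hand": 30,"x": 0,"y": 0,"z": 0.06,"wx": 0,"wy": 0,"wz": 0},{"hand": 30,"x": 0,"y": 0,"z": 0.06,"wx": 0,"wy": 0,"wz": 0},{"hand": 30,"x": 0,"y": 0,"z": 0,"wx": 0,"wy": 0,"wz": 0},{"hand": 30,"x": 0,"y": 0,"z": 0,"wx": 0,"wy": 0,"wz": 0}]}}

```text
time_s: 16.45
position: [0.4906, -0.0983, 0.1167]
tcp_rot: [[0.782, 0.624, 0.0], [0.624, -0.782, 0.001], [0.001, -0.001, -1.0]]
force: [0.7, 3.4, -1.8]
opening: 0.562
```

Run:
```python
from h import *
st=bot.read_state(); print(st['position'],st['force'],st['moment'])
```

```text
[ 0.49059316 -0.0983235   0.11674397] [ 0.73256855  3.4267067  -1.76838935] [ 0.49199395 -0.06108563 -0.02628463]
```

{"name": "move_arm", "arguments": {"moves": [{"hand": 30,"x": 0.03,"y": -0.03,"z": 0,"wx": 0,"wy": 0,"wz": 0},{"hand": 30,"x": 0,"y": 0,"z": 0.08,"wx": 0,"wy": 0,"wz": 0},{"hand": 30,"x": 0,"y": 0,"z": 0.08,"wx": 0,"wy": 0,"wz": 0},{"hand": 30,"x": 0,"y": 0,"z": 0,"wx": 0,"wy": 0,"wz": 0},{"hand": 30,"x": 0,"y": 0,"z": 0,"wx": 0,"wy": 0,"wz": 0}]}}

```text
time_s: 16.95
position: [0.4906, -0.0979, 0.1126]
tcp_rot: [[0.781, 0.624, -0.0], [0.624, -0.781, -0.0], [-0.0, -0.0, -1.0]]
force: [-0.1, -0.2, -3.3]
opening: 0.562
```

Run:
```python
from h import *
st=bot.read_state(); print(st['position'],st['force'],st['moment'])
```

```text
[ 0.49063711 -0.09792626  0.11260041] [-0.14884976 -0.22493302 -3.32261132] [-0.02063073  0.13051915 -0.00409213]
```

{"name": "move_arm", "arguments": {"moves": [{"hand": 30,"x": 0,"y": 0,"z": 0.15,"wx": 0,"wy": 0,"wz": 0},{"hand": 30,"x": 0,"y": 0,"z": 0.15,"wx": 0,"wy": 0,"wz": 0},{"hand": 30,"x": 0,"y": 0,"z": 0.15,"wx": 0,"wy": 0,"wz": 0},{"hand": 30,"x": 0,"y": 0,"z": 0.15,"wx": 0,"wy": 0,"wz": 0},{"hand": 30,"x": 0,"y": 0,"z": 0,"wx": 0,"wy": 0,"wz": 0},{"hand": 30,"x": 0,"y": 0,"z": 0,"wx": 0,"wy": 0,"wz": 0}]}}

```text
time_s: 17.55
position: [0.4907, -0.0977, 0.0976]
tcp_rot: [[0.781, 0.624, -0.0], [0.624, -0.781, 0.0], [-0.0, -0.0, -1.0]]
force: [0.5, -0.4, -2.6]
opening: 0.567
```

Run:
```python
from h import *
st=bot.read_state(); print(st['position'],st['force'],st['moment'])
```

```text
[ 0.49066359 -0.09771598  0.09760851] [ 0.52944784 -0.41630297 -2.6092301 ] [-0.06024932  0.10304824  0.00775131]
```

{"name": "move_arm", "arguments": {"moves": [{"hand": 30,"x": 0,"y": 0,"z": 0,"wx": 0,"wy": 0,"wz": -5},{"hand": 30,"x": 0,"y": 0,"z": 0,"wx": 0,"wy": 0,"wz": -5},{"hand": 30,"x": 0,"y": 0,"z": 0,"wx": 0,"wy": 0,"wz": -5},{"hand": 30,"x": 0,"y": 0,"z": 0,"wx": 0,"wy": 0,"wz": -5},{"hand": 30,"x": 0,"y": 0,"z": 0,"wx": 0,"wy": 0,"wz": -5},{"hand": 30,"x": 0,"y": 0,"z": 0,"wx": 0,"wy": 0,"wz": -5}]}}

```text
time_s: 18.15
position: [0.4909, -0.0978, 0.098]
tcp_rot: [[0.361, 0.932, 0.001], [0.932, -0.361, -0.0], [-0.0, 0.001, -1.0]]
force: [-0.0, -0.3, -3.0]
opening: 0.566
```

Run:
```python
from h import *
st=bot.read_state(); print(st['position'],st['force'],st['moment'],st['opening'])
```

```text
[ 0.49090794 -0.09782847  0.09800061] [-0.00592754 -0.34018713 -3.00458079] [-0.11747185  0.08765341  0.01292723] 0.5655617789148925
```

No contact forces so far. Turn the remaining 30°.

{"name": "move_arm", "arguments": {"moves": [{"hand": 30,"x": 0,"y": 0,"z": 0,"wx": 0,"wy": 0,"wz": -6},{"hand": 30,"x": 0,"y": 0,"z": 0,"wx": 0,"wy": 0,"wz": -6},{"hand": 30,"x": 0,"y": 0,"z": 0,"wx": 0,"wy": 0,"wz": -6},{"hand": 30,"x": 0,"y": 0,"z": 0,"wx": 0,"wy": 0,"wz": -6},{"hand": 30,"x": 0,"y": 0,"z": 0,"wx": 0,"wy": 0,"wz": -6},{"hand": 30,"x": 0,"y": 0,"z": 0.08,"wx": 0,"wy": 0,"wz": 0},{"hand": 30,"x": 0,"y": 0,"z": 0.08,"wx": 0,"wy": 0,"wz": 0},{"hand": 30,"x": 0,"y": 0,"z": 0.08,"wx": 0,"wy": 0,"wz": 0},{"hand": 30,"x": 0,"y": 0,"z": 0,"wx": 0,"wy": 0,"wz": 0}]}}

```text
time_s: 19.05
position: [0.4905, -0.0976, 0.0915]
tcp_rot: [[-0.149, 0.989, -0.001], [0.989, 0.149, 0.0], [0.0, -0.001, -1.0]]
force: [0.5, -0.6, -2.8]
opening: 0.565
```

Run:
```python
from h import *
st=bot.read_state(); print(st['position'],st['force'],st['moment'],st['opening'])
```

```text
[ 0.49049121 -0.09763686  0.09145043] [ 0.54363385 -0.62510555 -2.79517627] [-0.08923341  0.00993866 -0.020255  ] 0.5653428614586314
```

The hub underside is now at about 77 mm, below the shoulder, with no load, so the tab is in the keyway. Lower it the rest of the way.

{"name": "move_arm", "arguments": {"moves": [{"hand": 30,"x": 0,"y": 0,"z": 0.2,"wx": 0,"wy": 0,"wz": 0},{"hand": 30,"x": 0,"y": 0,"z": 0.2,"wx": 0,"wy": 0,"wz": 0},{"hand": 30,"x": 0,"y": 0,"z": 0.2,"wx": 0,"wy": 0,"wz": 0},{"hand": 30,"x": 0,"y": 0,"z": 0.2,"wx": 0,"wy": 0,"wz": 0},{"hand": 30,"x": 0,"y": 0,"z": 0.15,"wx": 0,"wy": 0,"wz": 0},{"hand": 30,"x": 0,"y": 0,"z": 0.08,"wx": 0,"wy": 0,"wz": 0},{"hand": 30,"x": 0,"y": 0,"z": 0,"wx": 0,"wy": 0,"wz": 0}]}}

```text
time_s: 19.75
position: [0.4906, -0.0977, 0.0657]
tcp_rot: [[-0.15, 0.989, -0.001], [0.989, 0.15, 0.0], [0.0, -0.001, -1.0]]
force: [-0.0, -0.4, -3.0]
opening: 0.566
```

Run:
```python
from h import *
st=bot.read_state(); print(st['position'],st['force'],st['moment'],st['opening'])
```

```text
[ 0.49055061 -0.09765588  0.06569106] [-0.04025938 -0.44097025 -3.03577723] [-0.04130708  0.07314985  0.03148895] 0.5659906198120568
```

{"name": "move_arm", "arguments": {"moves": [{"hand": 30,"x": 0,"y": 0,"z": 0.06,"wx": 0,"wy": 0,"wz": 0},{"hand": 30,"x": 0,"y": 0,"z": 0,"wx": 0,"wy": 0,"wz": 0}]}}

```text
time_s: 19.95
position: [0.4908, -0.0978, 0.0646]
tcp_rot: [[-0.15, 0.989, 0.0], [0.989, 0.15, -0.0], [-0.0, 0.0, -1.0]]
force: [-0.2, 0.8, -2.7]
opening: 0.564
```

Run:
```python
from h import *
st=bot.read_state(); print(st['position'],st['force'],st['moment'],st['opening'])
c=load('top'); s=load('scene')
k=(.4775,-.345,0,-86.5)
L=[(p,(0,0,255)) for p in keeper(*k)]
overlay(c,L,'ovk_t.png',(330,180,400,245),8)
overlay(s,L,'ovk_s.png',(305,240,375,300),8)
a=cv2.imread('pics/ovk_t.png');b=cv2.imread('pics/ovk_s.png'); h=min(a.shape[0],b.shape[0])
cv2.imwrite('pics/ovk.png',cv2.resize(np.hstack([a[:h],b[:h]]),None,fx=.71,fy=.71,interpolation=cv2.INTER_AREA))
```

```text
[ 0.49077008 -0.09775182  0.06455799] [-0.23361369  0.84726409 -2.6751739 ] [-0.07522002  0.05957397 -0.07326895] 0.5637501595242395
```

View pics/ovk_t.png

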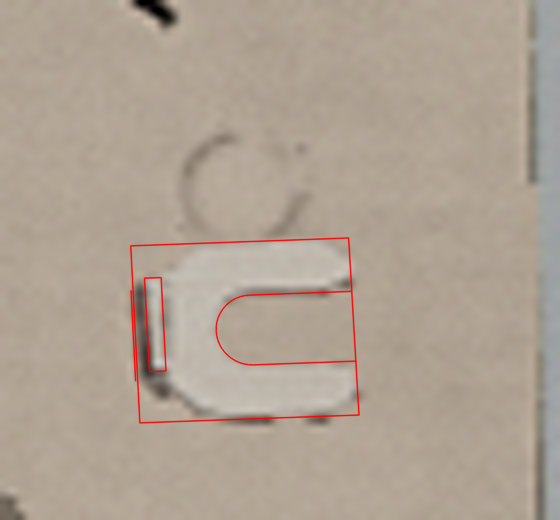

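View pics/ovk_s.png

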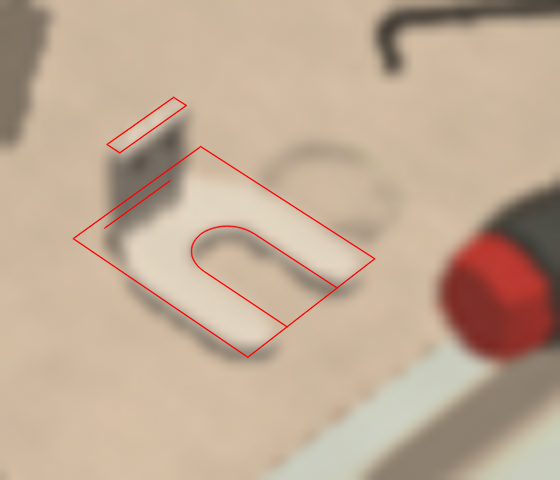

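{"name": "move_arm", "arguments": {"moves": [{"hand": 54,"x": 0,"y": 0,"z": 0,"wx": 0,"wy": 0,"wz": 0},{"hand": 70,"x": 0,"y": 0,"z": 0,"wx": 0,"wy": 0,"wz": 0},{"hand": 75,"x": 0,"y": 0,"z": 0,"wx": 0,"wy": 0,"wz": 0},{"hand": 75,"x": 0,"y": 0,"z": -0.4,"wx": 0,"wy": 0,"wz": 0},{"hand": 75,"x": 0,"y": 0,"z": -1,"wx": 0,"wy": 0,"wz": 0},{"hand": 75,"x": 0,"y": 0,"z": -1,"wx": 0,"wy": 0,"wz": 0},{"hand": 75,"x": 0,"y": 0,"z": -1,"wx": 0,"wy": 0,"wz": 0},{"hand": 75,"x": 0,"y": 0,"z": -0.8,"wx": 0,"wy": 0,"wz": 5.1},{"hand": 75,"x": 0,"y": 0,"z": 0,"wx": 0,"wy": 0,"wz": 0}]}}

```text
time_s: 20.85
position: [0.4928, -0.0985, 0.1729]
tcp_rot: [[-0.061, 0.998, 0.007], [0.998, 0.061, -0.003], [-0.003, 0.007, -1.0]]
force: [0.6, -0.8, -0.1]
opening: 0.862
```

{"name": "move_arm", "arguments": {"moves": [{"hand": 75,"x": -0.5,"y": -0.067,"z": 0,"wx": 0,"wy": 0,"wz": 0},{"hand": 70,"x": -0.95,"y": -0.127,"z": 0,"wx": 0,"wy": 0,"wz": 0},{"hand": 70,"x": -0.95,"y": -0.127,"z": 0,"wx": 0,"wy": 0,"wz": 0},{"hand": 70,"x": -0.95,"y": -0.127,"z": 0,"wx": 0,"wy": 0,"wz": 0},{"hand": 70,"x": -0.95,"y": -0.127,"z": 0,"wx": 0,"wy": 0,"wz": 0},{"hand": 70,"x": -0.95,"y": -0.127,"z": 0,"wx": 0,"wy": 0,"wz": 0},{"hand": 70,"x": -0.95,"y": -0.127,"z": 0.5,"wx": 0,"wy": 0,"wz": 0},{"hand": 70,"x": -0.95,"y": -0.127,"z": 0.8,"wx": 0,"wy": 0,"wz": 0},{"hand": 70,"x": -0.7,"y": -0.093,"z": 1,"wx": 0,"wy": 0,"wz": 0},{"hand": 70,"x": -0.39,"y": -0.052,"z": 0.8,"wx": 0,"wy": 0,"wz": 0},{"hand": 70,"x": 0,"y": 0,"z": 0.4,"wx": 0,"wy": 0,"wz": 0},{"hand": 70,"x": 0,"y": 0,"z": 0,"wx": 0,"wy": 0,"wz": 0},{"hand": 70,"x": 0,"y": 0,"z": 0,"wx": 0,"wy": 0,"wz": 0}]}}

```text
time_s: 22.15
position: [0.4755, -0.3045, 0.0818]
tcp_rot: [[-0.062, 0.998, -0.001], [0.998, 0.062, 0.001], [0.001, -0.001, -1.0]]
force: [0.4, -0.5, -0.3]
opening: 0.801
```

Run:
```python
from h import *
c=cap('top'); save(c,'t_5.png',(250,185,310,245),10); save(c,'t_5k.png',(320,170,420,245),7)
s=cap('scene'); save(s,'s_5.png',(245,180,315,245),8); 
st=bot.read_state(); print(st['position'],np.round(st['tcp_rot'],3))
g=cv2.resize(s['image'][215:305,290:390,::-1],None,fx=6,fy=6,interpolation=cv2.INTER_CUBIC); cv2.imwrite('pics/s_5k.png',g)
```

```text
[ 0.47627156 -0.30478445  0.08286022] [[-0.062  0.998  0.001]
 [ 0.998  0.062 -0.001]
 [-0.001  0.001 -1.   ]]
```

View pics/t_5.png

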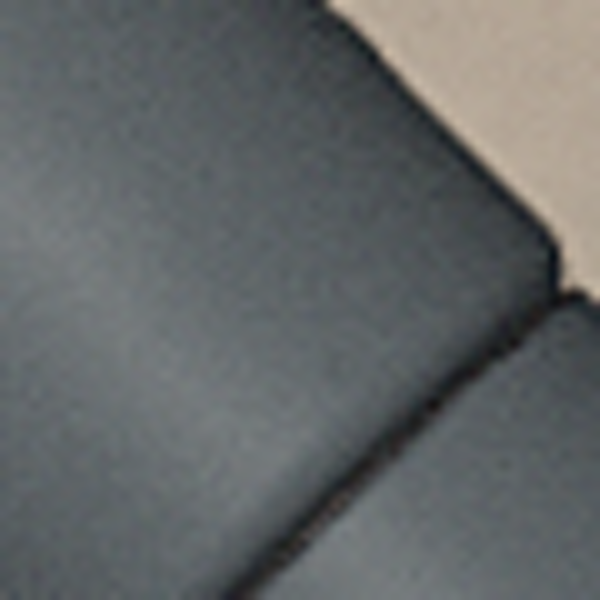

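View pics/s_5.png

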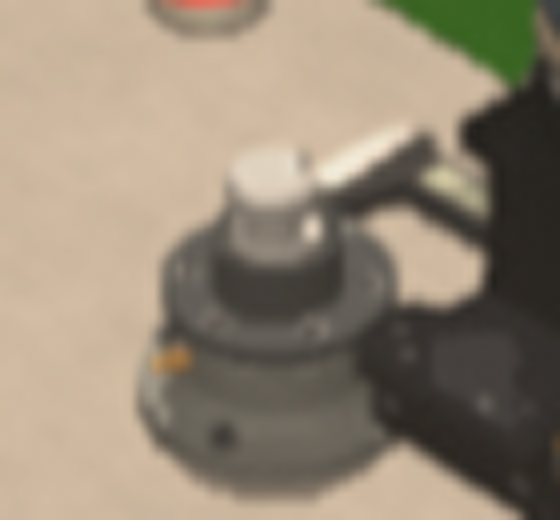

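View pics/s_5k.png

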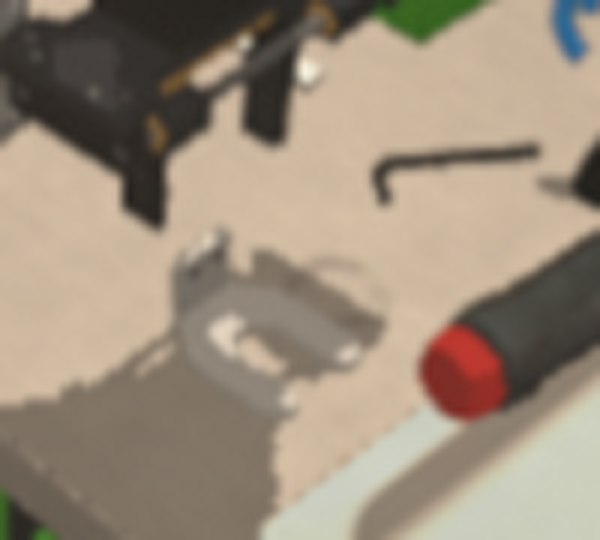

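The hub is seated low on the collar, and the jaws straddle the keeper grip at (205,245) symmetrically. Descend and pinch.

{"name": "move_arm", "arguments": {"moves": [{"hand": 70,"x": 0,"y": 0,"z": 0.6,"wx": 0,"wy": 0,"wz": 0},{"hand": 70,"x": 0,"y": 0,"z": 0.9,"wx": 0,"wy": 0,"wz": 0},{"hand": 60,"x": 0,"y": 0,"z": 0.7,"wx": 0,"wy": 0,"wz": 0},{"hand": 50,"x": 0,"y": 0,"z": 0.4,"wx": 0,"wy": 0,"wz": 0},{"hand": 44,"x": 0,"y": 0,"z": 0.2,"wx": 0,"wy": 0,"wz": 0},{"hand": 15,"x": 0,"y": 0,"z": 0,"wx": 0,"wy": 0,"wz": 0},{"hand": 15,"x": 0,"y": 0,"z": 0,"wx": 0,"wy": 0,"wz": 0},{"hand": 15,"x": 0,"y": 0,"z": 0,"wx": 0,"wy": 0,"wz": 0},{"hand": 15,"x": 0,"y": 0,"z": 0,"wx": 0,"wy": 0,"wz": 0}]}}

```text
time_s: 23.15
position: [0.4764, -0.3054, 0.0129]
tcp_rot: [[-0.061, 0.998, 0.001], [0.998, 0.061, -0.001], [-0.001, 0.001, -1.0]]
force: [0.4, 0.0, 1.8]
opening: 0.39
```

Run:
```python
from h import *
st=bot.read_state(); print(st['position'],st['force'],st['opening']*87)
```

```text
[ 0.47637492 -0.30542944  0.01288611] [0.3795107  0.00959983 1.76552983] 33.905526024465
```

{"name": "move_arm", "arguments": {"moves": [{"hand": 15,"x": 0,"y": 0,"z": -0.3,"wx": 0,"wy": 0,"wz": 0},{"hand": 15,"x": 0,"y": 0,"z": -0.8,"wx": 0,"wy": 0,"wz": 0},{"hand": 15,"x": 0,"y": 0,"z": -1,"wx": 0,"wy": 0,"wz": 0},{"hand": 15,"x": 0,"y": 0,"z": -1,"wx": 0,"wy": 0,"wz": 0},{"hand": 15,"x": 0,"y": 0,"z": -1,"wx": 0,"wy": 0,"wz": 0},{"hand": 15,"x": 0,"y": 0,"z": -1,"wx": 0,"wy": 0,"wz": 0},{"hand": 15,"x": 0,"y": 0,"z": -0.8,"wx": 0,"wy": 0,"wz": 0},{"hand": 15,"x": 0,"y": 0,"z": 0,"wx": 0,"wy": 0,"wz": 0}]}}

```text
time_s: 23.95
position: [0.4772, -0.3063, 0.1628]
tcp_rot: [[-0.061, 0.998, 0.005], [0.998, 0.061, -0.005], [-0.005, 0.005, -1.0]]
force: [-0.5, 0.1, -0.2]
opening: 0.386
```

{"name": "move_arm", "arguments": {"moves": [{"hand": 15,"x": 0.5,"y": 0.043,"z": 0,"wx": 0,"wy": 0,"wz": 0},{"hand": 15,"x": 0.9,"y": 0.077,"z": 0,"wx": 0,"wy": 0,"wz": 0},{"hand": 15,"x": 0.9,"y": 0.077,"z": 0,"wx": 0,"wy": 0,"wz": 0},{"hand": 15,"x": 0.9,"y": 0.077,"z": 0,"wx": 0,"wy": 0,"wz": 0},{"hand": 15,"x": 0.9,"y": 0.077,"z": 0,"wx": 0,"wy": 0,"wz": 0},{"hand": 15,"x": 0.9,"y": 0.077,"z": 0,"wx": 0,"wy": 0,"wz": 0},{"hand": 15,"x": 0.9,"y": 0.077,"z": 0,"wx": 0,"wy": 0,"wz": 0},{"hand": 15,"x": 0.9,"y": 0.077,"z": 0,"wx": 0,"wy": 0,"wz": 0},{"hand": 15,"x": 0.9,"y": 0.077,"z": 0,"wx": 0,"wy": 0,"wz": 0},{"hand": 15,"x": 0.9,"y": 0.077,"z": 0,"wx": 0,"wy": 0,"wz": 0},{"hand": 15,"x": 0.9,"y": 0.077,"z": 0,"wx": 0,"wy": 0,"wz": 0},{"hand": 15,"x": 0.9,"y": 0.077,"z": 0,"wx": 0,"wy": 0,"wz": 0},{"hand": 15,"x": 0.9,"y": 0.077,"z": 0,"wx": 0,"wy": 0,"wz": 0},{"hand": 15,"x": 0.9,"y": 0.077,"z": 0,"wx": 0,"wy": 0,"wz": 0},{"hand": 15,"x": 0.4,"y": 0.03,"z": 0,"wx": 0,"wy": 0,"wz": 0},{"hand": 15,"x": 0.05,"y": 0.004,"z": 0,"wx": 0,"wy": 0,"wz": 0},{"hand": 15,"x": 0,"y": 0,"z": 0,"wx": 0,"wy": 0,"wz": 0},{"hand": 15,"x": 0,"y": 0,"z": 0,"wx": 0,"wy": 0,"wz": 0}]}}

```text
time_s: 25.75
position: [0.4834, 0.0116, 0.1593]
tcp_rot: [[-0.06, 0.998, -0.0], [0.998, 0.06, -0.0], [-0.0, -0.0, -1.0]]
force: [0.2, 0.9, -1.7]
opening: 0.386
```

Run:
```python
from h import *
s=cap('scene'); save(s,'s_6.png',(225,150,315,240),8)
st=bot.read_state(); print(st['position'],st['force'],st['opening']*87)
```

```text
[0.48348254 0.01145676 0.15940661] [ 0.14182535 -0.38089162 -0.83009849] 33.69642700143205
```

View pics/s_6.png

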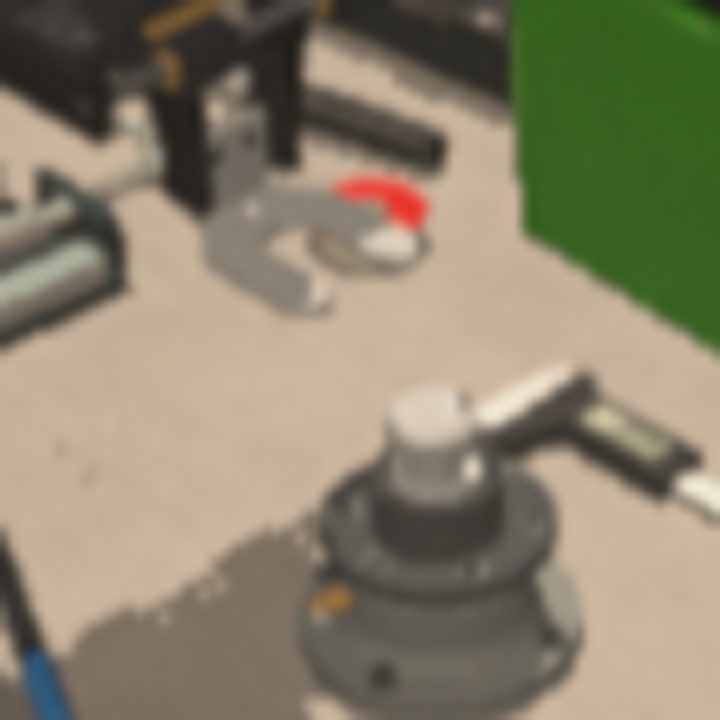

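{"name": "move_arm", "arguments": {"moves": [{"hand": 15,"x": 0,"y": 0.02,"z": 0.4,"wx": 0,"wy": 0,"wz": 0},{"hand": 15,"x": 0,"y": 0,"z": 0.8,"wx": 0,"wy": 0,"wz": 0},{"hand": 15,"x": 0,"y": 0,"z": 0.7,"wx": 0,"wy": 0,"wz": 0},{"hand": 15,"x": 0,"y": 0,"z": 0.4,"wx": 0,"wy": 0,"wz": 0},{"hand": 15,"x": 0,"y": 0,"z": 0.12,"wx": 0,"wy": 0,"wz": 0},{"hand": 15,"x": 0,"y": 0,"z": 0,"wx": 0,"wy": 0,"wz": 0},{"hand": 15,"x": 0,"y": 0,"z": 0,"wx": 0,"wy": 0,"wz": 0}]}}

```text
time_s: 26.5
position: [0.4844, 0.0121, 0.0994]
tcp_rot: [[-0.061, 0.998, 0.001], [0.998, 0.061, -0.0], [-0.0, 0.001, -1.0]]
force: [0.1, 0.0, -1.5]
opening: 0.387
```

Run:
```python
from h import *
s=cap('scene'); save(s,'s_7.png',(235,170,315,240),9)
st=bot.read_state(); print(st['position'],st['force'],np.round(st['tcp_rot'],3))
sp=(.490,-.0985);G=(0,255,0);R=(0,0,255)
p=st['position']; a=np.radians(-86.5)
L=[(circ(*sp,.059,.045),G),(circ(*sp,.081,.025),G),(circ(*sp,.107,.018),G)]+[(q,R) for q in keeper(p[0]+.04*np.cos(a),p[1]+.04*np.sin(a),p[2]-.0129,-86.5)]
overlay(s,L,'ov_s7.png',(235,170,315,240),9)
```

```text
[0.4844734  0.01214877 0.09961303] [-0.34480959 -0.241181   -1.14528383] [[-0.061  0.998  0.001]
 [ 0.998  0.061 -0.   ]
 [-0.     0.001 -1.   ]]
```

View pics/ov_s7.png

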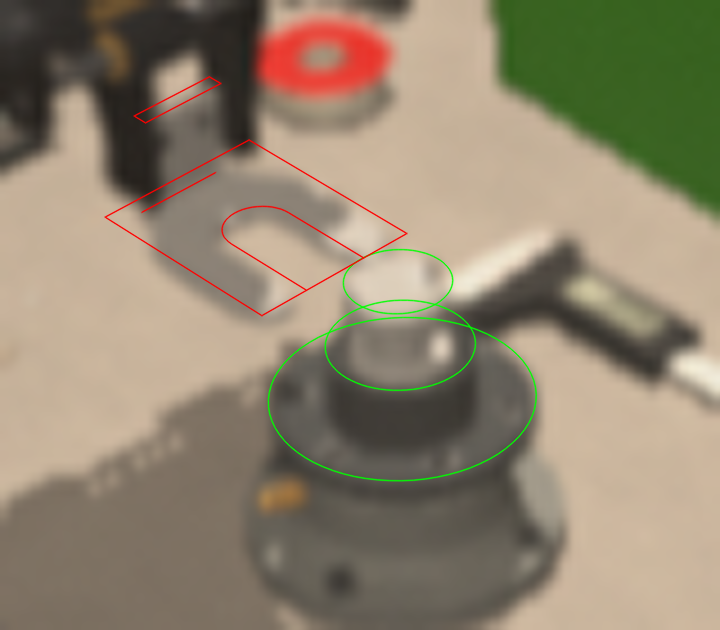

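{"name": "move_arm", "arguments": {"moves": [{"hand": 15,"x": 0,"y": 0,"z": 0.06,"wx": 0,"wy": 0,"wz": 0},{"hand": 15,"x": -0.3,"y": 0,"z": 0,"wx": 0,"wy": 0,"wz": 0},{"hand": 15,"x": -0.3,"y": 0,"z": 0,"wx": 0,"wy": 0,"wz": 0},{"hand": 15,"x": -0.3,"y": 0,"z": 0,"wx": 0,"wy": 0,"wz": 0},{"hand": 15,"x": -0.3,"y": 0,"z": 0,"wx": 0,"wy": 0,"wz": 0},{"hand": 15,"x": -0.3,"y": 0,"z": 0,"wx": 0,"wy": 0,"wz": 0},{"hand": 15,"x": -0.2,"y": 0,"z": 0,"wx": 0,"wy": 0,"wz": 0},{"hand": 15,"x": 0,"y": 0,"z": 0,"wx": 0,"wy": 0,"wz": 0}]}}

```text
time_s: 27.35
position: [0.4868, -0.031, 0.0976]
tcp_rot: [[-0.06, 0.998, 0.0], [0.998, 0.06, -0.0], [-0.0, 0.0, -1.0]]
force: [0.0, -0.6, -0.4]
opening: 0.389
```

Run:
```python
from h import *
s=cap('scene'); save(s,'s_8.png',(235,170,315,240),9)
st=bot.read_state(); print(st['position'],st['force'],st['moment'])
```

```text
[ 0.48650679 -0.03053553  0.09752156] [ 0.60392375 -0.19335222 -1.10575563] [-0.07429237  0.05590206 -0.03024293]
```

View pics/s_8.png

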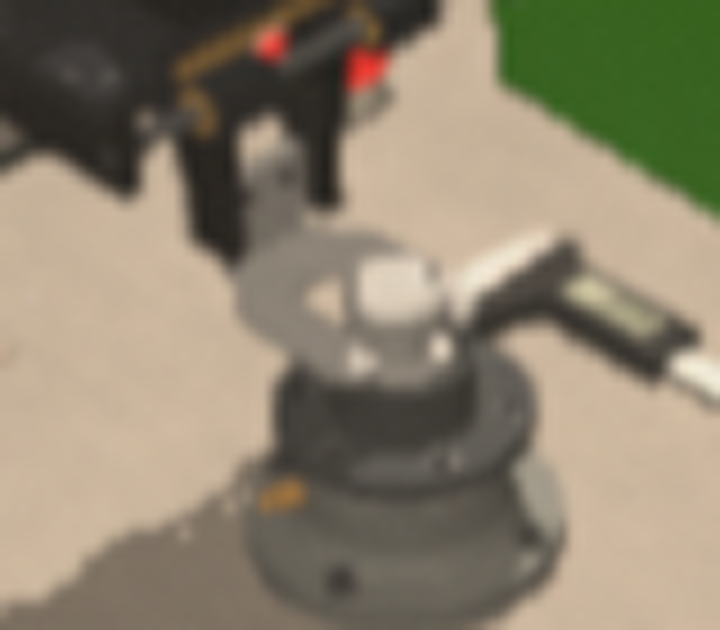

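{"name": "move_arm", "arguments": {"moves": [{"hand": 15,"x": -0.25,"y": 0,"z": 0,"wx": 0,"wy": 0,"wz": 0},{"hand": 15,"x": -0.25,"y": 0,"z": 0,"wx": 0,"wy": 0,"wz": 0},{"hand": 15,"x": -0.25,"y": 0,"z": 0,"wx": 0,"wy": 0,"wz": 0},{"hand": 15,"x": -0.2,"y": 0,"z": 0,"wx": 0,"wy": 0,"wz": 0},{"hand": 15,"x": -0.08,"y": 0,"z": 0,"wx": 0,"wy": 0,"wz": 0},{"hand": 15,"x": 0,"y": 0,"z": 0,"wx": 0,"wy": 0,"wz": 0},{"hand": 15,"x": 0,"y": 0,"z": 0,"wx": 0,"wy": 0,"wz": 0}]}}

```text
time_s: 28.1
position: [0.488, -0.0558, 0.0975]
tcp_rot: [[-0.061, 0.998, -0.0], [0.998, 0.061, 0.0], [0.0, -0.0, -1.0]]
force: [-1.0, -0.2, -1.1]
opening: 0.385
```

Run:
```python
from h import *
st=bot.read_state(); print(st['position'],st['force'],st['moment'])
```

```text
[ 0.48795367 -0.05575791  0.09752495] [-0.97544659 -0.2388639  -1.06619384] [-0.05945235  0.0210366   0.03021967]
```

{"name": "move_arm", "arguments": {"moves": [{"hand": 15,"x": -0.09,"y": 0,"z": 0,"wx": 0,"wy": 0,"wz": 0},{"hand": 15,"x": 0,"y": 0,"z": 0.07,"wx": 0,"wy": 0,"wz": 0},{"hand": 15,"x": 0,"y": 0,"z": 0.07,"wx": 0,"wy": 0,"wz": 0},{"hand": 15,"x": 0,"y": 0,"z": 0,"wx": 0,"wy": 0,"wz": 0},{"hand": 15,"x": 0,"y": 0,"z": 0,"wx": 0,"wy": 0,"wz": 0}]}}

```text
time_s: 28.6
position: [0.4882, -0.058, 0.094]
tcp_rot: [[-0.061, 0.998, -0.0], [0.998, 0.061, -0.0], [-0.0, -0.0, -1.0]]
force: [0.3, 0.2, -0.5]
opening: 0.387
```

Run:
```python
from h import *
s=cap('scene'); save(s,'s_9.png',(235,170,315,240),9)
st=bot.read_state(); print(st['position'],st['force'],st['moment'])
```

```text
[ 0.48821301 -0.05802566  0.09403077] [-0.10568643 -0.89282569 -0.13755615] [-0.06558651 -0.03624083  0.06122651]
```

View pics/s_9.png

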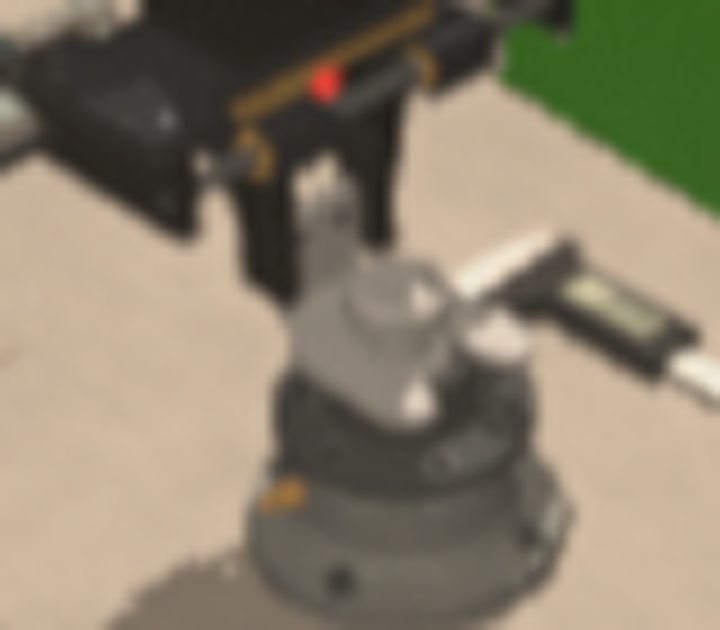

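{"name": "move_arm", "arguments": {"moves": [{"hand": 15,"x": 0,"y": 0,"z": 0.02,"wx": 0,"wy": 0,"wz": 0},{"hand": 40,"x": 0,"y": 0,"z": 0,"wx": 0,"wy": 0,"wz": 0},{"hand": 60,"x": 0,"y": 0,"z": 0,"wx": 0,"wy": 0,"wz": 0},{"hand": 60,"x": 0,"y": 0,"z": 0,"wx": 0,"wy": 0,"wz": 0},{"hand": 60,"x": 0,"y": 0,"z": -0.4,"wx": 0,"wy": 0,"wz": 0},{"hand": 60,"x": 0,"y": 0,"z": -1,"wx": 0,"wy": 0,"wz": 0},{"hand": 60,"x": 0,"y": 0,"z": -1,"wx": 0,"wy": 0,"wz": 0},{"hand": 60,"x": 0.5,"y": 0,"z": -1,"wx": 0,"wy": 0,"wz": 0},{"hand": 60,"x": 1,"y": 0,"z": -0.5,"wx": 0,"wy": 0,"wz": 0},{"hand": 60,"x": 1,"y": 0,"z": 0,"wx": 0,"wy": 0,"wz": 0},{"hand": 60,"x": 1,"y": 0,"z": 0,"wx": 0,"wy": 0,"wz": 0},{"hand": 60,"x": 1,"y": 0,"z": 0,"wx": 0,"wy": 0,"wz": 0},{"hand": 60,"x": 1,"y": 0,"z": 0,"wx": 0,"wy": 0,"wz": 0},{"hand": 60,"x": 1,"y": 0,"z": 0,"wx": 0,"wy": 0,"wz": 0},{"hand": 60,"x": 0.5,"y": 0,"z": 0,"wx": 0,"wy": 0,"wz": 0},{"hand": 60,"x": 0,"y": 0,"z": 0,"wx": 0,"wy": 0,"wz": 0}]}}

```text
time_s: 30.25
position: [0.4773, 0.1177, 0.1915]
tcp_rot: [[-0.064, 0.998, 0.0], [0.998, 0.064, -0.0], [-0.0, 0.0, -1.0]]
force: [-0.2, 1.1, 0.7]
opening: 0.69
```

Run:
```python
from h import *
s=cap('scene'); c=cap('top')
sp=(.490,-.0985);G=(0,255,0);R=(0,0,255)
L=[(circ(*sp,.059,.045),G),(circ(*sp,.107,.018),G)]+[(q,R) for q in keeper(*sp,.081,-86.5)]
for n,cc,b in(('t',c,(250,180,310,240)),('s',s,(245,170,315,235))):
    save(cc,f'{n}_10.png',b,8); overlay(cc,L,f'ov_{n}10.png',b,8)
a=[cv2.imread(f'pics/{f}.png') for f in('t_10','ov_t10','s_10','ov_s10')]
for n,i in(('t',0),('s',2)): cv2.imwrite(f'pics/f_{n}.png',cv2.resize(np.hstack(a[i:i+2]),None,fx=.7,fy=.7,interpolation=cv2.INTER_AREA))
print(bot.read_state()['position'],bot.read_state()['time_s'])
```

```text
[0.47762044 0.11619062 0.19125656] 30.35
```

View pics/f_t.png

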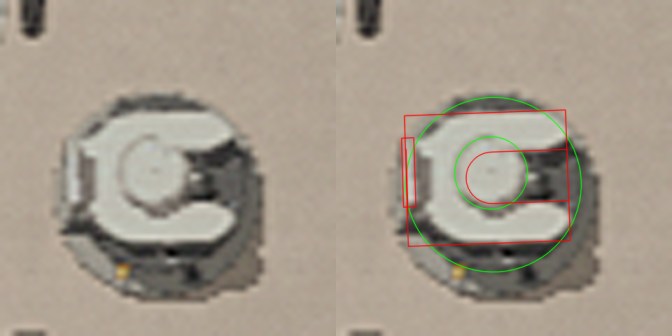

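View pics/f_s.png

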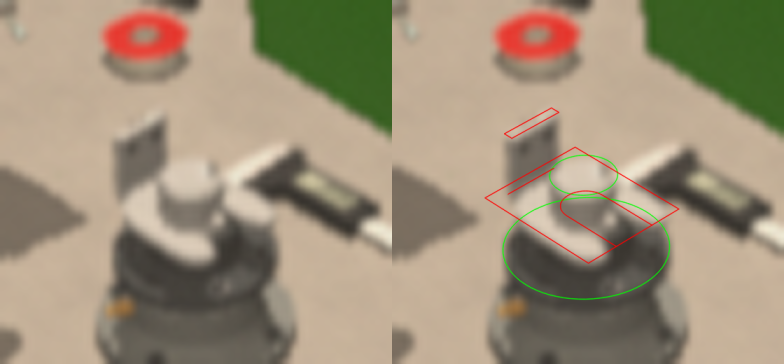

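Run:
```python
from h import *
for n in('top','scene'):
    c=load(n);P=cloud(c); a=np.radians(-86.5); X=P[...,0]-.49;Y=P[...,1]+.0985
    kx=X*np.cos(a)+Y*np.sin(a);ky=-X*np.sin(a)+Y*np.cos(a)
    m=(kx>-28)&(kx>-.028)&(kx<.03)&(abs(ky)>.019)&(abs(ky)<.03)&(P[...,2]>.075)&(P[...,2]<.1)
    q=P[m]; A=np.c_[q[:,:2]-q[:,:2].mean(0),np.ones(len(q))]; s=np.linalg.lstsq(A,q[:,2],rcond=None)[0]
    print(n,'plate n',len(q),'z',s[2].round(4),'tilt deg',np.degrees(np.hypot(s[0],s[1])).round(1))
    r=np.hypot(X,Y); m=(r>.036)&(r<.043)&(P[...,2]>.05)&(P[...,2]<.07); print(' flange z',np.median(P[m][:,2]),m.sum())
c=load('top'); P=cloud(c); m=(P[...,0]>.4)&(P[...,0]<.54)&(P[...,1]>.28)&(P[...,1]<.385)&(P[...,2]>.035)&(P[...,2]<.06); print('cap',P[m].mean(0),m.sum())
save(c,'t_11.png',None,1.4)
```

```text
top plate n 156 z 0.0866 tilt deg 1.1
 flange z 0.058721089082704014 112
scene plate n 62 z 0.0851 tilt deg 1.5
 flange z 0.05628650733790064 74
cap [nan nan nan] 0<stdin>:9: RuntimeWarning: Mean of empty slice.
  ret = um.true_divide(
```

View pics/t_11.png

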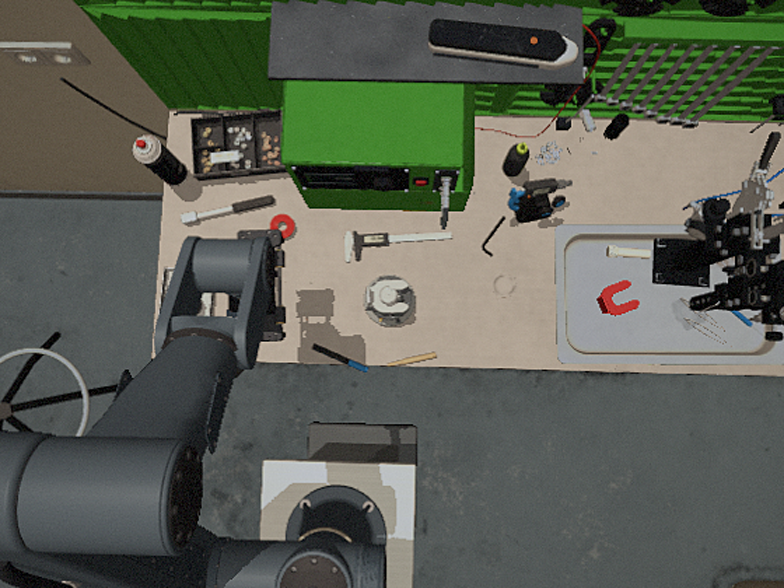

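Run:
```python
from h import *
s=load('scene'); save(s,'s_11.png',None,1.4)
```

```text
(no output)
```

View pics/s_11.png

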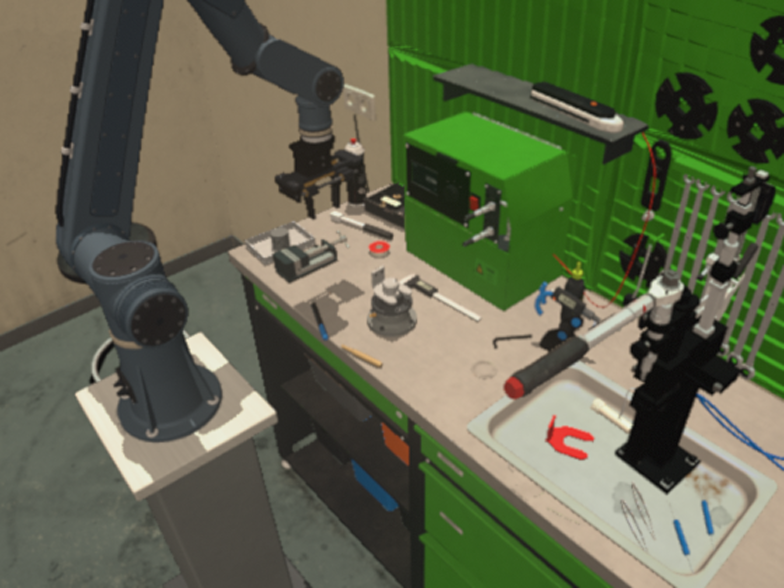

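The scene view shows the cap standing in the tray at (281,238), with the hub and keeper assembled at (390,300). The bystanders are where they lay and the arm is clear. Handing in.

Run:
```python
from h import *
print(order.hand_in()); st=bot.read_state(); print(st['time_s'],st['force'])
```

```text
the job is handed in; nothing more can be done
None
the job is handed in; nothing more can be done
```

The job is done and handed in at about 30 s of the 67 s allowed. The cap is in the tray, the hub sits keyed on the collar, and the keeper is in the neck on top of the hub. The arm was clear of everything when I handed in.

**Last checks**
- **Heights:** In the top camera, the keeper plate top is at 86.6 mm (87 expected) with about 1° of tilt. The hub flange top is at 58.7 mm (59 expected).
- **Keeper position:** It matched the fully home model in the top camera to about 1–2 mm by eye. I did not push it against the neck to confirm this.
- **Hub:** The tab dropped into the keyway without any load. I lowered the hub to the collar and let it settle by its own weight for the last fraction of a millimetre.
- **Cap:** It stands upright in the tray.
- **Bystanders:** The caliper, marker, drift punch and tape roll look unmoved in the last pictures. I did not measure their positions.

**What disagreed**
- **Over the spindle:** The two cameras differed by about 2–3 mm sideways on where the hub was relative to the spindle. I aimed between them. A side force of about 3 N at the head showed the spindle was further left, so I shifted about 1 mm and there was no further contact.
- **Scene camera:** It reads 1.5–3 mm low on heights, for example 85.1 mm for the plate and 56.3 mm for the flange, so I relied on the top camera there.
- **Cap in the top view:** The arm hid the cap from the top camera in the final picture, so that check comes from the scene camera only.

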